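# Find the hidden loose tenon and feed it down the chute to the jig stop

## Robot

A 6-joint arm with a two-finger parallel gripper is mounted at the origin on the work surface. World frame = base frame: x ahead of the robot, y to its left, z up, the work surface at z = 0. Lengths are in mm, angles in rad, forces in N, time in s.
With the tool pointing down it reaches from about 350 to 875 mm from the base axis. Payload 4.2 kg.
Tool frame: the origin (TCP) lies on the mounting face of the last link; the fingertips stand 173 mm ahead of it and the grasp point (between the pads) lies 155 mm ahead of it (tcp_to_grasp is the distance from the TCP to the grasp point, in mm); z points along the fingers, y is the direction in which the jaws open and shut (so a half turn about z gives the same grasp; the last joint's range is limited). The gripper opens to 85 mm and grips with 20 to 120 N. Pads are 22 mm wide; open, the fingers measure 114 mm over their backs; the gripper's body (76 mm by 85 mm) begins 54 mm behind the grasp point. The pads swing forward as they close: fully open they stand 13 mm farther back than shut.
Start: joints at [-1.082, 0.385, 0.008, 0, -1.194, -0.259], TCP at [142.382, -608.545, 404.712] pointing down, gripper open.
Joint ranges: [-3.14, 3.14], [-1.21, 2.06], [-1.07, 1.41], [-3.16, 2.05], [-2.99, -0.16], [-3.1, 3.1]. Speed limits (rad/s): [2.79, 2.79, 3.14, 3.14, 3.14, 3.14].

## Interface

Orientations are given as a unit quaternion [x, y, z, w].
In Python, from bench import * gives the robot as it stands. The module is installed in compiled form; this text tells all that it offers.
- The arm moves only by the tool apply_moves, never from a script. Its arguments are lists of equal length, an entry for each row: "fingers": the closure, from 0 (fully open) to 1 (shut); "dp": the shift along the world's x, y, z in cm, a list of three; "yaw": the turn about the world's z in degrees. A call has 1 to 10 rows; each row is the pose to reach, as a shift and turn from the pose measured when the call began; what a row does not reach only later rows make up. A row lasts 1/10 s, in which the tool goes at most 50 mm and 8.59 degrees, less where a joint would pass 70% of its speed; a pose out of reach is approached as far as the arm can. A call with a gripper value outside its range is refused whole. The fingers move at their own pace and stop on an object; the grip force is fixed at half the most. Time passes only in rows, so rows that repeat a pose let the fingers close. It gives the time, the measured TCP pose, the force and the opening at its end, in the units of the state.
- read_state(): the state, without advancing time (a new reading comes with each control period).
- get_image(name): name is "side" or "top"; returns a dict with "color" (420x560x3 uint8, blue, green, red), "mtx" (3x3 intrinsics, pixels), "camera_from_world" (4x4, takes a point from world to camera coordinates). Camera axes: x right, y down, z forward; pixel columns grow to the right and rows downward; lengths in mm; the calibration is good to about 2 mm. A picture is of the moment at which its call begins. There is no depth.
- job_done(): hands the job in, once; it reports no verdict.
The state is a dict: "clock": time; "joints": joint angles; "joint_vel": joint speeds; "joint_efforts": joint torques, N m; "position": TCP position; "ee_rot": TCP orientation; "contact_force": force on the tool from outside, world axes, zero at the start; "wrist_torque": the same for the moment, N m; "gripper_width": finger opening in mm.
Only numpy, scipy, OpenCV 4.12 (cv2) and the standard library are available. Lean on these libraries where they do the work, as an engineer would, in place of code of your own. Each camera call takes 0.05 s, during which the arm holds its last target. There are 200 camera calls.

## Task

Slide the green cover plate along the sloped parts tray, without lifting it off, until it is fully against the tray's other end, and see which uncovered bay holds the dark red wooden tenon. Lift the tenon out, lay it crosswise in the white chute well above the orange stop block and let it go to run down, then push it on, feeling for the end without ramming it (under 40 N), until the stiff stop block is fully home, with the tenon lying flat and square against it, and leave it there. Leave the cover where you slid it, and do not disturb the other things in the tray or on the bench.

Things in the scene. Friction and masses are not known exactly. Their poses are not given: they have to be found in the camera images.
- tray: Fixed light-wood parts tray on a wedge stand, 330 mm long along its y. Origin on the bench under its middle; z up, x level. Its face is tilted 28 degrees about y, low edge at -x: up-slope u = (cos28, 0, sin28), normal n = (-sin28, 0, cos28). Bay floors lie 28 mm below the rim. Raised edges, 8 mm above the rim, surround the cover; its middle can slide from y = +78 to -78 mm.
- tray_floor (a point): Middle of the bays' floor, 62 mm above the tray's origin, axes as tray. Four open bays, middles at y = -114, -38, 38, 114 mm, each 68 mm (y) by 104 mm (up the slope), 28 mm deep, 8 mm walls between. In each, two 6 mm high nubs under the part's low side, 22 mm either side of the bay's middle (36 mm free between them), keep the part half-way up the sloped floor.
- cover_knob (a point): Centre of the dark wood knob (24 x 24 mm, 28 mm high) on the middle of the loose green cover plate, 14 mm above its upper face. Plate 121 mm (x, up the slope) x 158 mm (y) x 6 mm, 150 to 310 g, lying on the tray's rim; z normal to the tray's face. It starts over the two bays at the tray's +y end; it must go to the -y end, about 150 mm.
- tenon_center (a point): Centre of the dark red wooden tenon, a loose block 28 mm (x) x 60 mm (y) x 18 mm (z), 20 to 40 g. It lies flat in one of the two bays that the cover hides at first, x up the slope, y along the tray; 38 mm are free beside it both up and down the slope.
- chute: Fixed chute: straight slick white lane with aluminium side walls on a dark wooden base. Origin on the bench under its middle; z up, x level, y across the lane. The lane is tilted 32 degrees about y, foot at -x: up-slope u = (cos32, 0, sin32), normal n = (-sin32, 0, cos32). The tenon goes in crosswise, its 60 mm across the lane.
- lane_mid (a point): Middle of the lane's floor, 100 mm above the chute's origin, axes as chute. The lane runs 132 mm up and down the slope from here, 70 mm wide inside, walls 22 mm above its floor, open at the top, a dark end plate at the foot.
- stop_face (a point): Middle of the upper face of the orange stop block at the chute's foot, 9 mm above the lane's floor; x up the lane, y across, z normal to the lane. Block 62 mm wide, 30 mm long, its top 24 mm above the floor. With the block fully up, this point is 70 mm down the slope from the lane's middle; it moves with the block.
- stop_block (a joint): Travel of the orange stop block down the lane, m: 0 fully up, 0.020 fully home against a rigid end. It starts at 0 to 0.006, takes about 4 N to move (the tenon's weight does not move it), has no spring and stays where it is left.
- bar_center (a point): Centre of a loose flat aluminium bar, 28 x 56 x 12 mm, lying in the other covered bay. Leave it alone.
- shims_center (a point): Centre of a yellow shim pack, 28 x 54 x 12 mm, lying in the bay at y = -38 mm of the tray; the cover passes over it. Leave it alone.
- glue: White glue bottle, 60 mm across, 170 mm high, origin under its middle; leave it.
- screwjar: Glass jar with steel lid, 66 mm across, 85 mm high, origin under its middle; leave it.
- offcut: Light wood offcut 90 x 45 x 22 mm, origin under its middle; leave it.
- tape: Black and yellow tape measure 75 x 35 x 62 mm, origin under its middle; leave it.
- driver: Red-handled screwdriver lying on the bench, about 200 mm long, under 35 mm high; leave it.
Not all that is in view belongs to the job. There is more than one size of the part that bears cover_knob; the job needs the middle-sized.

How it is judged (in metres and radians):
On the way, in this order (a step that is already met when the one before it is completed fails the run):
1. the cover has been slid to the tray's -y end (its middle beyond -70 mm) (y of cover_knob in the frame of tray below -0.07 m), for 0.2 s.
2. the tenon has been lifted out of its bay (its centre more than 115 mm above the bench) (height (world z) of tenon_center above 0.115 m), for 0.1 s.
3. the tenon has been let go in the chute, at least 25 mm above the stop block (x of tenon_center in the frame of stop_face between 0.039 and 0.2 m and y of tenon_center in the frame of stop_face between -0.01 and 0.01 m and z of tenon_center in the frame of stop_face below 0.008 m and contact force between the fingers and tenon below 0.2 N), for 0.05 s.
At the end, for the whole second after the job is handed in: The stop block is pushed home (over 18 of its 20 mm); the tenon lies at rest in the chute, flat (4 mm, 6 degrees), square (7 degrees) and touching the block's upper face within 4.5 mm; the cover lies on its rim at the tray's -y end (within 10 mm of the end stop) (value of joint stop_block above 0.018 m and x of tenon_center in the frame of stop_face between 0.01 and 0.0185 m and y of tenon_center in the frame of stop_face between -0.009 and 0.009 m and z of tenon_center in the frame of stop_face between -0.004 and 0.004 m and angle between the z axis of tenon_center and the z axis of stop_face, either way round below 0.1 rad and angle between the y axis of tenon_center and the y axis of stop_face, either way round below 0.12 rad and linear speed of tenon below 0.01 m/s and y of cover_knob in the frame of tray below -0.068 m and height (world z) of cover_knob between 0.096 and 0.112 m).
It fails at once if the cover is lifted off the tray (30 mm up) or falls off it (height (world z) of cover_knob above 0.134 m or height (world z) of cover_knob below 0.07 m).
It fails at once if the tenon is rammed against the stop block with over 40 N (contact force between tenon and stop_block above 40 N).
It fails at once if another part in the tray is moved by more than 20 mm (distance of any of bar_center, shims_center from where it was at the start of the episode above 0.02 m).
It fails at once if something else on the bench is moved by more than 30 mm (distance of any of glue, screwjar, offcut, tape, driver from where it was at the start of the episode above 0.03 m).
It also fails if it takes over 61 s, if anything falls off the work surface, if the arm or the gripper's body presses on something with over 40 N, if the wrist force passes 120 N, or if a joint passes its speed limit or range.

## Working session

There is one attempt and no reset: what is moved stays moved. The work goes in short steps, Python scripts to look and compute and a tool call to move; the robot and the scene stay as the last step left them, time stands still between calls to the robot, and variables do not carry over. Pictures are saved under pics/ and viewed, about 8 in all and at most 12, crops included, and the job is handed in when it is done.

Besides the shell and the picture viewer there is one more tool, called after ">>>" as name(argument=value, ...), one argument or row to a line, values as JSON. apply_moves: Moves the arm, as the interface text tells. Its arguments: {"type":"object","properties":{"fingers":{"type":"array","items":{"type":"number"}},"dp":{"type":"array","items":{"type":"array","items":{"type":"number"}}},"yaw":{"type":"array","items":{"type":"number"}}},"required":["fingers","dp","yaw"]}

```bash
mkdir -p pics; python3 - <<'E'
from bench import *
import cv2,json,numpy as np
s=read_state();print(s)
for n in("side","top"):
    d=get_image(n);cv2.imwrite(f"pics/{n}0.png",d["color"]);print(n,d["mtx"],d["camera_from_world"])
    np.savez(f"cal_{n}.npz",K=d["mtx"],T=d["camera_from_world"])
E
```

```text
{'clock': 0.0, 'joints': array([-1.08236462e+00,  3.85548952e-01,  6.63032153e-03, -5.36574334e-04,
       -1.19397643e+00, -2.58587332e-01]), 'joint_vel': array([-7.79514317e-04,  1.97775410e-03,  1.16864895e-04, -2.63612076e-05,
        1.53317075e-03,  1.03470613e-03]), 'joint_efforts': array([ 1.01254547e-03, -3.92292380e+01,  1.88399971e+01,  4.18616563e+00,
       -4.64831974e-03, -2.66201754e-07]), 'position': array([ 142.37518568, -608.35446574,  403.62194192]), 'ee_rot': array([-1.14570993e-01,  9.93414478e-01,  1.06800438e-03, -1.50731284e-04]), 'contact_force': array([-1.13333136,  0.10558508,  0.69446829]), 'wrist_torque': array([-0.01310963,  0.00960087,  0.01714276]), 'gripper_width': 85.50593236368424}
side [[404.42956432   0.         282.49638577]
 [  0.         404.42956432 207.30666366]
 [  0.           0.           1.        ]] [[-8.37308374e-01 -5.46668888e-01  8.23484739e-03  3.98659462e+02]
 [-4.14412732e-01  6.24768975e-01 -6.61759636e-01  2.95128033e+02]
 [ 3.56618527e-01 -5.57509510e-01 -7.49670842e-01  1.33309937e+03]
 [ 0.00000000e+00  0.00000000e+00  0.00000000e+00  1.00000000e+00]]
top [[388.17556706   0.         285.12133774]
 [  0.         388.17556706 209.49609958]
 [  0.           0.           1.        ]] [[ 2.24343783e-02 -9.99727236e-01  6.49244973e-03 -3.11375662e+01]
 [-9.95909760e-01 -2.29163010e-02 -8.73990473e-02  4.84827739e+02]
 [ 8.75239910e-02 -4.50515076e-03 -9.96152225e-01  1.10714164e+03]
 [ 0.00000000e+00  0.00000000e+00  0.00000000e+00  1.00000000e+00]]
```

View pics/top0.png

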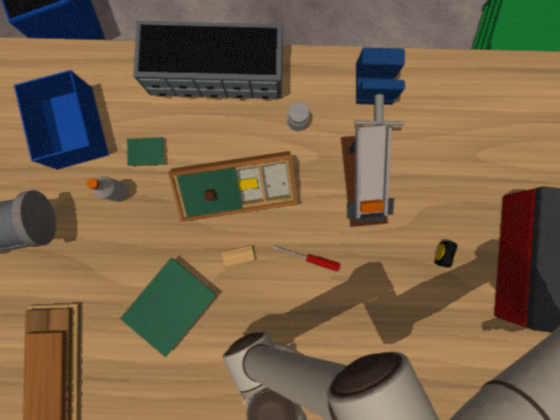

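View pics/side0.png

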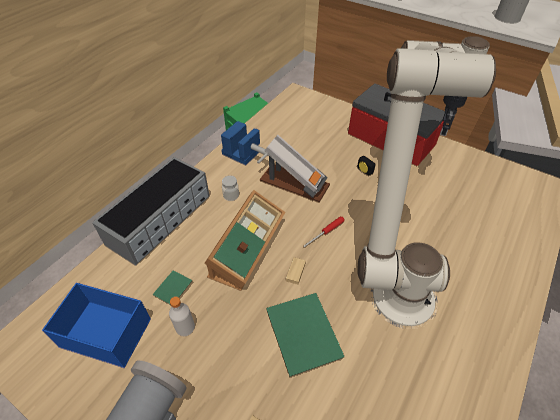

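The top view shows the tray around (235,187) with the cover and its knob at (211,195), and the chute around (370,175) with the orange stop at (372,207). The decoy plates lie at (147,152) and (168,306). I'll crop both areas for measuring.

```bash
python3 - <<'E'
import cv2,numpy as np
t=cv2.imread("pics/top0.png");s=cv2.imread("pics/side0.png")
a=cv2.resize(t[145:225,165:305],None,fx=5.6,fy=5.6,interpolation=cv2.INTER_CUBIC)
cv2.imwrite("pics/tray_t.png",a); print(a.shape)
a=cv2.resize(t[110:230,335:415],None,fx=5,fy=5,interpolation=cv2.INTER_CUBIC)
b=cv2.resize(s[130:210,255:335],None,fx=5,fy=5,interpolation=cv2.INTER_CUBIC)
c=np.zeros((600,800,3),np.uint8);c[:,:400]=a;c[:400,400:]=b
cv2.imwrite("pics/chute.png",c)
E
```

```text
(448, 784, 3)
```

View pics/tray_t.png

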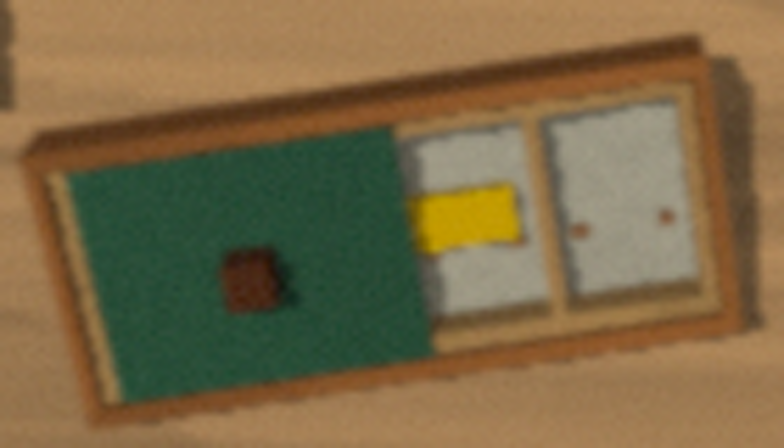

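View pics/chute.png

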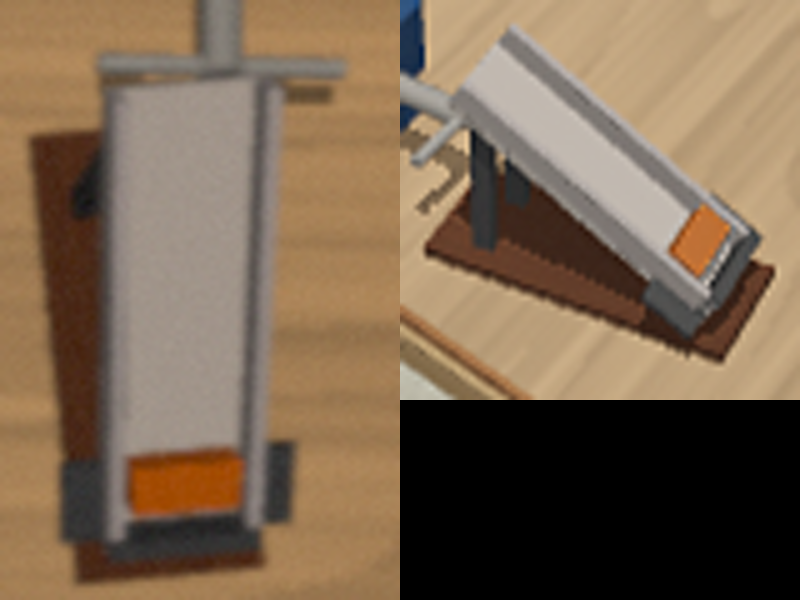

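```bash
cat > h.py <<'E'
import numpy as np,cv2
from scipy.optimize import least_squares
C={n:np.load(f"cal_{n}.npz") for n in("top","side")}
def proj(cam,P):
    c=C[cam];q=c["T"][:3,:3]@np.asarray(P,float).T+c["T"][:3,3:4];q=c["K"]@q;return (q[:2]/q[2]).T
def W(pose,tilt,h,L):  # pose x,y,yaw ; L rows (u,y,n) from floor mid
    x,y,a=pose;L=np.atleast_2d(np.asarray(L,float));t=np.radians(tilt)
    X=L[:,0]*np.cos(t)-L[:,2]*np.sin(t);Z=h+L[:,0]*np.sin(t)+L[:,2]*np.cos(t);Y=L[:,1]
    return np.c_[x+X*np.cos(a)-Y*np.sin(a),y+X*np.sin(a)+Y*np.cos(a),Z]
def up(p,s,ox,oy): p=np.asarray(p,float);return (p+.5)/s-.5+[ox,oy]
def ray(cam,p):
    c=C[cam];R=c["T"][:3,:3];o=-R.T@c["T"][:3,3];d=R.T@np.linalg.inv(c["K"])@[p[0],p[1],1];return o,d
def onplane(cam,p,z):
    o,d=ray(cam,p);return o+d*(z-o[2])/d[2]
E
cat > fit.py <<'E'
from h import *
for n in C: print(n,ray(n,(0,0))[0])
tp=up([(70,175),(393,125),(435,350),(120,402),(525,122),(543,118),(680,96)],5.6,165,145)
def tl(c): return [(60.5,c+79,34),(60.5,c-79,34),(-60.5,c-79,34),(-60.5,c+79,34),(52,-72,28),(52,-80,28),(52,-148,28)]
f=lambda p:(proj("top",W(p[:3],28,62,tl(p[3])))-tp).ravel()
r=least_squares(f,[600,120,.1,78],x_scale=[10,10,.1,10],loss="soft_l1");print("tray",r.x,r.fun.reshape(-1,2).round(1))
cp=up([(126,90),(250,80),(132,517),(242,508),(128,455),(240,450)],5,335,110)
def cl(s): return [(132,35,0),(132,-35,0),(-100-s,31,24),(-100-s,-31,24),(-70-s,31,0),(-70-s,-31,0)]
g=lambda p:(proj("top",W(p[:3],32,100,cl(p[3])))-cp).ravel()
q=least_squares(g,[550,-200,.0,3],x_scale=[10,10,.1,10]);print("chute",q.x,q.fun.reshape(-1,2).round(1))
np.savez("pose0.npz",tray=r.x,chute=q.x)
def dr(img,cam,P,idx,col,s,ox,oy):
    p=(proj(cam,P)-[ox,oy]+.5)*s-.5
    for i,j in idx: cv2.line(img,tuple(int(v*16) for v in p[i]),tuple(int(v*16) for v in p[j]),col,1,cv2.LINE_AA,4)
c=np.zeros((600,800,3),np.uint8)
B=lambda u0,u1,y0,y1,n0,n1:[(a,b,n) for n in(n0,n1) for a,b in((u0,y0),(u1,y0),(u1,y1),(u0,y1))]
bi=[(0,1),(1,2),(2,3),(3,0),(4,5),(5,6),(6,7),(7,4)]
rects=[("top",(165,145,140,80),3,0,0),("side",(200,180,100,115),3.2,0,260),("top",(335,110,80,120),3,440,0),("side",(255,130,85,80),3.2,440,370)]
for cam,(ox,oy,w,h),s,X,Y in rects:
    im=cv2.imread(f"pics/{cam}0.png")[oy:oy+h,ox:ox+w];im=cv2.resize(im,None,fx=s,fy=s,interpolation=cv2.INTER_CUBIC)
    k=r.x[3]
    for b in[B(-60.5,60.5,k-79,k+79,28,34),B(-12,12,k-12,k+12,34,62),B(-52,52,-148,-80,0,28),B(-60.5,60.5,-157,157,28,36)]: dr(im,cam,W(r.x[:3],28,62,b),bi,(255,0,255),s,ox,oy)
    k=q.x[3]
    for b in[B(-132,132,-35,35,0,22),B(-100-k,-70-k,-31,31,0,24)]: dr(im,cam,W(q.x[:3],32,100,b),bi,(255,255,0),s,ox,oy)
    hh,ww=im.shape[:2];hh=min(hh,600-Y);ww=min(ww,800-X);c[Y:Y+hh,X:X+ww]=im[:hh,:ww]
cv2.imwrite("pics/ov.png",c)
E
python3 fit.py
```

```text
top [ 386.6417744   -15.03077463 1145.45724707]
side [ -19.30221407  776.76346433 1191.40664988]
tray [5.49387275e+02 1.20603468e+02 1.69880835e-01 6.91240106e+01] [[-1.  -0.4]
 [ 0.1 -0. ]
 [ 0.3  1.1]
 [ 0.4  0.1]
 [ 0.  -0.4]
 [-0.3 -0.1]
 [ 0.2  0.2]]
chute [ 5.80590634e+02 -2.52602367e+02  1.18181052e-01  6.64074211e+00] [[-0.9  0.2]
 [ 1.3 -0.3]
 [ 0.5  0.8]
 [ 0.5  0.5]
 [-0.5 -0.1]
 [-1.1 -1.2]]
```

View pics/ov.png

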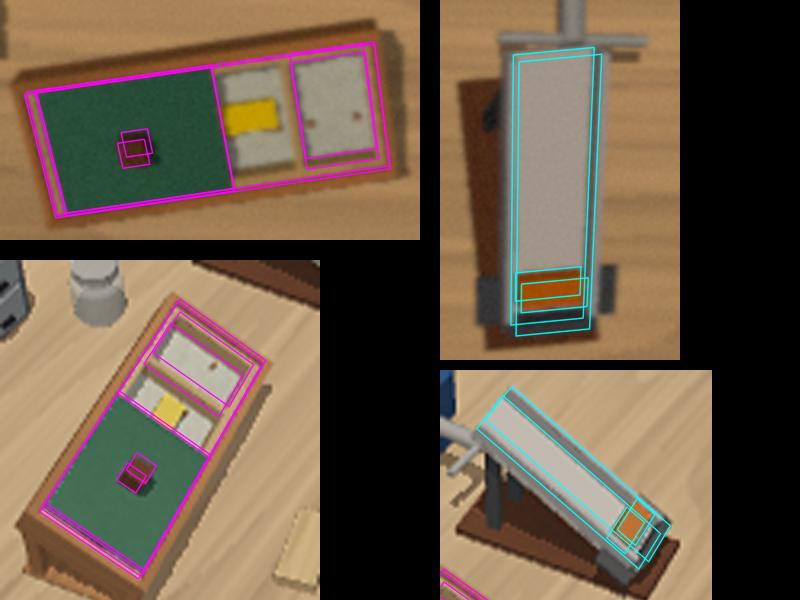

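```bash
cat > e.py <<'E'
s=open('fit.py').read()
i=s.index("cp=up(");j=s.index("np.savez(")
new='''cp=up([(125,540),(107,540),(247,525),(264,528),(106,90),(125,90),(281,83),(263,82),(130,517),(242,510)],5,335,110)
sp=up([(453,95),(512,25),(757,237),(700,312)],5,255,130)-[80,0]
def cl(p):
    s,t=p[3],p[4];o=35+t;return [(-132,35,22),(-132,o,22),(-132,-35,22),(-132,-o,22),(132,o,22),(132,35,22),(132,-o,22),(132,-35,22),(-100-s,31,24),(-100-s,-31,24)]
def sl(p): o=35+p[4];return [(132,o,22),(132,-o,22),(-132,-o,22),(-132,o,22)]
g=lambda p:np.r_[(proj("top",W(p[:3],32,100,cl(p)))-cp).ravel(),.7*(proj("side",W(p[:3],32,100,sl(p)))-sp).ravel()]
q=least_squares(g,[550,-200,.0,3,6],x_scale=[10,10,.1,10,5],loss="soft_l1");print("chute",q.x,q.fun.reshape(-1,2).round(1))
'''
open('fit.py','w').write(s[:i]+new+s[j:])
E
python3 e.py; python3 fit.py
```

```text
top [ 386.6417744   -15.03077463 1145.45724707]
side [ -19.30221407  776.76346433 1191.40664988]
tray [5.49387275e+02 1.20603468e+02 1.69880835e-01 6.91240106e+01] [[-1.  -0.4]
 [ 0.1 -0. ]
 [ 0.3  1.1]
 [ 0.4  0.1]
 [ 0.  -0.4]
 [-0.3 -0.1]
 [ 0.2  0.2]]
chute [ 5.88529458e+02 -2.49997664e+02  1.25577413e-01  1.43022807e+01
  9.98862778e+00] [[-0.3  1.2]
 [-0.2  1.5]
 [-0.2  1.6]
 [-0.1  0.7]
 [-0.1 -0. ]
 [ 0.  -0.4]
 [ 0.2 -2.2]
 [-0.1 -1.6]
 [ 0.3  0.4]
 [-0.2 -0.4]
 [ 0.  -1.7]
 [-0.8 -1.1]
 [-0.4 -0.6]
 [ 1.6 -1.1]]
```

View pics/ov.png

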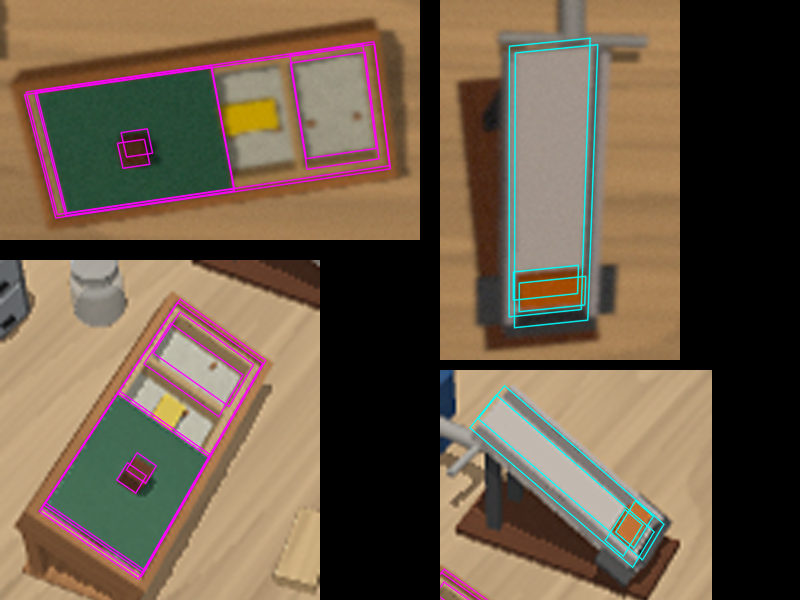

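```bash
cat > fit2.py <<'E'
from h import *
a=np.load("pose0.npz")
T=lambda l:up(l,5,335,110); S=lambda l:up(l,5,255,130)-[80,0]
lines=[("top",T([(125,540),(125,90)]),0,22,1),("top",T([(247,525),(263,82)]),0,22,-1),("top",T([(107,540),(106,95)]),1,22,1),("top",T([(264,528),(281,90)]),1,22,-1),
 ("side",S([(453,97),(695,312)]),1,22,1),("side",S([(513,25),(757,235)]),1,22,-1)]
bl=[(31,24),(-31,24)];bt=T([(131,517),(242,510)]);bs=S([(697,278),(733,232)])
def g(p):
    s,t=p[3],p[4];o=[]
    for cam,pts,k,n,sg in lines:
        y=sg*(35+k*t);A,B=proj(cam,W(p[:3],32,100,[(-132,y,n),(132,y,n)]));d=(B-A)/np.hypot(*(B-A))
        o+=[d[0]*(q-A)[1]-d[1]*(q-A)[0] for q in pts]
    L=[(-100-s,y,n) for y,n in bl]
    o+=list((proj("top",W(p[:3],32,100,L))-bt).ravel())+list((proj("side",W(p[:3],32,100,L))-bs).ravel())
    return np.array(o)
q=least_squares(g,[580,-250,.12,5,8],x_scale=[10,10,.1,10,5]);cov=np.linalg.inv(q.jac.T@q.jac)
print(q.x.round(3),(np.sqrt(np.diag(cov))*.6).round(2),q.fun.round(1))
for x in(576,580,584,588):
    r=least_squares(lambda p:g(np.r_[x,p]),[-250,.12,5,8],x_scale=[10,.1,10,5]);print(x,r.x.round(2),r.cost.round(2))
E
python3 fit2.py
```

```text
[ 6.04747e+02 -2.50466e+02  1.25000e-01  3.11420e+01  1.15980e+01] [3.8  0.56 0.   4.14 0.73] [ 0.2 -0.2  0.2  0.2  0.6  0.5 -0.3 -0.6 -0.8 -1.9  0.4  0.8  0.2 -0.
 -0.3 -0.9  0.8  1.  -0.4  0.3]
576 [-2.4862e+02  1.2000e-01  9.1000e-01  1.0980e+01] 15.05
580 [-2.4888e+02  1.2000e-01  5.1200e+00  1.1070e+01] 12.31
584 [-2.4914e+02  1.2000e-01  9.3200e+00  1.1150e+01] 9.99
588 [-2.494e+02  1.200e-01  1.353e+01  1.124e+01] 8.09
```

```bash
python3 - <<'E'
from h import *
t=np.load("pose0.npz")["tray"]
for c in(t[3],-78): print(W(t[:3],28,62,[(0,c,48)]))
from bench import read_state; print(read_state()["position"])
E
```

```text
[[515.49058399 184.92261682 104.38148446]]
[[540.36409022  39.91646809 104.38148446]]
[ 142.35957463 -608.39791658  403.71082039]
```

>>> apply_moves(
  fingers=[0.6,0.6,0.6,0.6,0.6,0.6,0.6,0.6,0.6,0.6],
  dp=[
    [1.8,4,0],
    [3.7,8,0],
    [5.6,12,0],
    [7.5,16,0],
    [9.4,20,0],
    [11.2,24,0],
    [13.1,28,0],
    [15,32,0],
    [16.8,36,0],
    [18.7,40,0],
  ],
  yaw=[0,0,0,0,0,0,0,0,0,-3.5],
)

```text
clock: 1.1
position: [329.3, -206.7, 403.7]
ee_rot: [-0.083, 0.997, 0.001, -0.0]
contact_force: [-0.0, 0.4, 0.0]
gripper_width: 34.1
```

>>> apply_moves(
  fingers=[0.6,0.6,0.6,0.6,0.6,0.6,0.6,0.6,0.6,0.6],
  dp=[
    [1.9,4.2,0],
    [3.8,8.4,0],
    [5.7,12.6,0],
    [7.6,16.8,0],
    [9.5,21,0],
    [11.4,25.2,0],
    [13.3,29.4,0],
    [15.2,33.6,0],
    [17,37,0],
    [18.6,39.2,0],
  ],
  yaw=[0,0,0,0,0,0,0,0,0,0],
)

```text
clock: 2.1
position: [515.9, 187.8, 403.0]
ee_rot: [-0.084, 0.996, 0.001, -0.0]
contact_force: [0.5, 0.4, 0.6]
gripper_width: 34.4
```

>>> apply_moves(
  fingers=[0.6,0.6,0.6,0.6,0.6,0.6],
  dp=[
    [0,0,0],
    [0,0,-3.5],
    [0,0,-7],
    [0,0,-9],
    [0,0,-10],
    [0,0,-10],
  ],
  yaw=[0,0,0,0,0,0],
)

```text
clock: 2.7
position: [515.4, 187.2, 301.8]
ee_rot: [-0.084, 0.996, 0.0, -0.002]
contact_force: [-0.1, 0.2, 0.3]
gripper_width: 34.4
```

```bash
python3 - <<'E'
from bench import *
import cv2
from h import *
s=read_state();print(s["position"],s["contact_force"],s["joints"])
c=np.zeros((560,800,3),np.uint8)
for i,(n,(x,y,w,h)) in enumerate([("top",(150,130,160,120)),("side",(195,190,100,100))]):
    im=get_image(n)["color"];cv2.imwrite(f"pics/{n}1.png",im);a=cv2.resize(im[y:y+h,x:x+w],None,fx=3.0 if i==0 else 3.2,fy=3.0 if i==0 else 3.2,interpolation=cv2.INTER_CUBIC)
    c[:a.shape[0],i*480:i*480+a.shape[1]]=a[:, :800-i*480]
cv2.imwrite("pics/k.png",c[:380])
E
```

```text
[515.44366715 187.19072333 301.79248577] [-0.09102074  0.19616435  0.27630126] [ 0.64353613  0.35481803 -0.32108119 -0.0027507  -0.89798569 -2.04429245]
```

View pics/k.png

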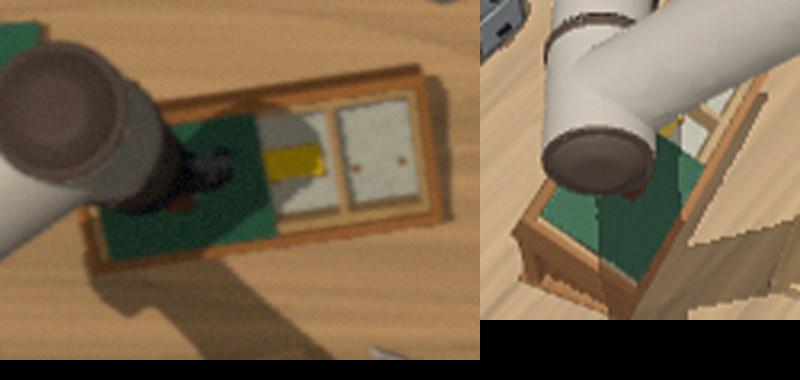

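The gripper stands over the knob, which shows at (180,203) in the crop. I'll lower it around the knob.

>>> apply_moves(
  fingers=[0.6,0.6,0.6,0.6,0.6,0.6],
  dp=[
    [0,-0.2,0],
    [0,-0.2,-0.7],
    [0,-0.2,-1.4],
    [0,-0.2,-2.0],
    [0,-0.2,-2.6],
    [0,-0.2,-2.6],
  ],
  yaw=[0,0,0,0,0,0],
)

```text
clock: 3.4
position: [515.9, 185.6, 276.7]
ee_rot: [-0.084, 0.996, 0.001, -0.001]
contact_force: [0.3, 0.1, -0.1]
gripper_width: 34.3
```

>>> apply_moves(
  fingers=[0.6,0.6,0.6,0.6,0.6,0.6,0.6,0.6,0.6,0.6],
  dp=[
    [0.1,-0.6,0],
    [0.25,-1.5,0],
    [0.5,-3,0],
    [0.75,-4.5,0],
    [1.0,-6,0],
    [1.3,-7.5,0],
    [1.55,-9,0],
    [1.8,-10.5,0],
    [2.06,-12,0],
    [2.3,-13.3,0],
  ],
  yaw=[0,0,0,0,0,0,0,0,0,0],
)

```text
clock: 4.4
position: [539.2, 51.4, 277.0]
ee_rot: [-0.084, 0.996, 0.001, -0.001]
contact_force: [-0.8, 4.1, 2.4]
gripper_width: 33.9
```

>>> apply_moves(
  fingers=[0.6,0.6,0.6,0.6,0.6,0.6],
  dp=[
    [0.03,-0.2,0],
    [0.07,-0.4,0],
    [0.1,-0.6,0],
    [0.13,-0.8,0],
    [0.17,-1.0,0],
    [0.17,-1.0,0],
  ],
  yaw=[0,0,0,0,0,0],
)

```text
clock: 5.0
position: [540.8, 41.4, 276.9]
ee_rot: [-0.084, 0.996, 0.001, -0.001]
contact_force: [-0.3, 2.5, 2.2]
gripper_width: 34.3
```

>>> apply_moves(
  fingers=[0.6,0.6,0.6,0.6,0.6,0.6],
  dp=[
    [0.03,-0.2,0],
    [0.07,-0.4,0],
    [0.1,-0.55,0],
    [0.12,-0.7,0],
    [0.14,-0.8,0],
    [0.14,-0.8,0],
  ],
  yaw=[0,0,0,0,0,0],
)

```text
clock: 5.6
position: [541.5, 36.0, 276.9]
ee_rot: [-0.084, 0.996, 0.003, -0.001]
contact_force: [-5.5, 18.2, 3.8]
gripper_width: 34.1
```

>>> apply_moves(
  fingers=[0.6,0.6,0.6,0.6,0.6,0.6,0.6,0.6,0.6,0.6],
  dp=[
    [-0.05,0.4,0],
    [-0.05,0.4,0],
    [-0.05,0.4,3],
    [-0.05,0.4,7],
    [-1,-1,11],
    [-3,-5,12],
    [-5,-9.5,12],
    [-7,-14,12],
    [-8,-18,12],
    [-9,-21,12],
  ],
  yaw=[0,0,0,0,0,5,10,15,20,25],
)

```text
clock: 6.6
position: [450.0, -176.7, 396.9]
ee_rot: [-0.299, 0.954, 0.003, -0.002]
contact_force: [1.4, -0.4, -0.2]
gripper_width: 34.3
```

```bash
python3 - <<'E'
from bench import *
import cv2
from h import *
c=np.zeros((600,800,3),np.uint8)
for i,(n,(x,y,w,h)) in enumerate([("top",(165,145,140,80)),("side",(200,180,95,115))]):
    im=get_image(n)["color"];cv2.imwrite(f"pics/{n}2.png",im)
a=cv2.imread("pics/top2.png");b=cv2.imread("pics/side2.png")
a=cv2.resize(a[145:227,165:305],None,fx=3.5,fy=3.5,interpolation=cv2.INTER_CUBIC);c[:a.shape[0],:490]=a
b=cv2.resize(b[200:300,200:288],None,fx=3.5,fy=3.5,interpolation=cv2.INTER_CUBIC);c[:350,490:490+308]=b
cv2.imwrite("pics/t2.png",c[:360])
E
```

```text
(no output)
```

View pics/t2.png

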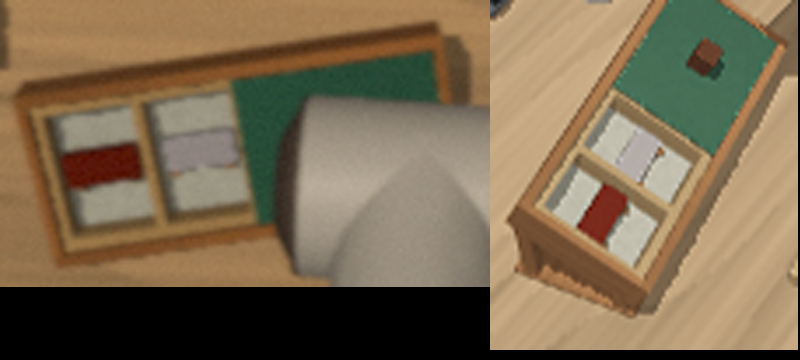

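The tenon is in the +y bay, at (102,165) in the top crop and (603,213) in the side crop. The aluminium bar is in the next bay, and the cover is at the far end. Next I'll measure the tenon by its silhouette.

```bash
cat > ten.py <<'E'
from h import *
def mask(im,roi):
    x,y,w,h=roi;m=np.zeros(im.shape[:2],bool);hsv=cv2.cvtColor(im,cv2.COLOR_BGR2HSV)
    b,g,r=[im[...,k].astype(int) for k in range(3)]
    q=(r>g*2)&(r>b*2)&(r>50)
    m[y:y+h,x:x+w]=q[y:y+h,x:x+w];return m
def box(pose,tilt,h,u,y,n,da=0):
    L=np.array([(a,b,c) for a in(-14,14) for b in(-30,30) for c in(-9,9)],float)
    R=np.array([[np.cos(da),-np.sin(da)],[np.sin(da),np.cos(da)]]);L[:,:2]=L[:,:2]@R.T
    return W(pose,tilt,h,L+[u,y,n])
def stat(p):
    m=cv2.moments(p);return np.array([m["m10"]/m["m00"],m["m01"]/m["m00"]])
def sil(cam,P): return stat(cv2.convexHull(proj(cam,P).astype(np.float32)))
E
python3 - <<'E'
from ten import *
t=np.load("pose0.npz")["tray"][:3]
ims={n:cv2.imread(f"pics/{n}2.png") for n in("top","side")}
roi={"top":(170,170,45,45),"side":(205,240,50,45)}
obs={}
for n in ims:
    m=mask(ims[n],roi[n]);ys,xs=np.nonzero(m);obs[n]=np.array([xs.mean(),ys.mean()]);
    cc=cv2.minAreaRect(np.c_[xs,ys].astype(np.float32));print(n,m.sum(),obs[n],cc,sil(n,box(t,28,62,0,114,9)),cv2.minAreaRect(proj(n,box(t,28,62,0,114,9)).astype(np.float32)))
f=lambda p:np.r_[sil("top",box(t,28,62,p[0],p[1],9))-obs["top"],sil("side",box(t,28,62,p[0],p[1],9))-obs["side"]]
r=least_squares(f,[0,114],diff_step=1e-2);print(r.x,r.fun)
for n in ims:
    r1=least_squares(lambda p:sil(n,box(t,28,62,p[0],p[1],9))-obs[n],[0,114],diff_step=1e-2);print(n,r1.x)
print(W(t,28,62,[(r.x[0],r.x[1],9)]))
E
```

```text
top 201 [193.45273632 191.94029851] ((193.32432556152344, 191.94595336914062), (9.535140991210938, 21.700666427612305), 80.53767395019531) [194.9938614  191.44286799] ((194.93289184570312, 191.45448303222656), (11.615320205688477, 23.62693977355957), 81.68683624267578)
side 122 [231.93442623 260.43442623] ((231.9101104736328, 260.44384765625), (8.161983489990234, 14.839971542358398), 32.00538635253906) [231.66509509 260.58497076] ((231.74305725097656, 260.5704345703125), (9.122781753540039, 19.190750122070312), 32.16895294189453)
[  0.         116.46182334] [ 0.66379395 -0.36951017 -0.62226214  0.7211721 ]
top [  0.         118.43268585]
side [  0.        113.0119561]
[[525.53324719 234.67447339  69.94652834]]
```

>>> apply_moves(
  fingers=[0.53,0.53,0.53,0.53,0.53,0.53,0.53,0.53,0.53,0.53],
  dp=[
    [0.8,4.4,0],
    [1.6,8.8,0],
    [2.4,13.2,0],
    [3.2,17.6,0],
    [4,22,0],
    [4.8,26.4,0],
    [5.6,30.8,0],
    [6.4,35.2,0],
    [7.0,38.7,0],
    [7.35,41.1,0],
  ],
  yaw=[7,14,21,28,35,42,49,56,61,65],
)

```text
clock: 7.7
position: [523.5, 236.2, 395.9]
ee_rot: [0.764, -0.645, -0.001, 0.004]
contact_force: [-0.2, 0.5, 0.2]
gripper_width: 40.0
```

>>> apply_moves(
  fingers=[0.53,0.53,0.53,0.53,0.53,0.53],
  dp=[
    [0,0,0],
    [0,0,-4],
    [0,0,-8],
    [0,0,-11],
    [0,0,-12],
    [0,0,-12],
  ],
  yaw=[0,0,0,0,0,0],
)

```text
clock: 8.3
position: [523.3, 235.5, 274.7]
ee_rot: [0.764, -0.645, -0.001, 0.006]
contact_force: [0.1, 1.0, 0.6]
gripper_width: 39.6
```

>>> apply_moves(
  fingers=[0.53,0.53,0.53,0.53,0.53,0.53],
  dp=[
    [0,-0.1,-0.4],
    [0,-0.1,-0.8],
    [0,-0.1,-1.2],
    [0,-0.1,-1.6],
    [0,-0.1,-2],
    [0,-0.1,-2],
  ],
  yaw=[0,0,0,0,0,0],
)

```text
clock: 8.9
position: [523.2, 234.4, 254.1]
ee_rot: [0.764, -0.646, -0.001, 0.006]
contact_force: [-0.2, 0.4, -0.1]
gripper_width: 40.2
```

>>> apply_moves(
  fingers=[0.53,0.53,0.53,0.53,0.53],
  dp=[
    [0,0,-0.15],
    [0,0,-0.3],
    [0,0,-0.45],
    [0,0,-0.6],
    [0,0,-0.6],
  ],
  yaw=[0,0,0,0,0],
)

```text
clock: 9.4
position: [523.2, 234.4, 251.1]
ee_rot: [0.764, -0.645, -0.001, 0.005]
contact_force: [-7.6, -2.3, 14.8]
gripper_width: 40.0
```

>>> apply_moves(
  fingers=[0.53,0.57,0.6,0.6,0.6,0.6],
  dp=[
    [0,0,0.15],
    [0,0,0.15],
    [0,0,0.1],
    [0,0,0],
    [0,0,-0.1],
    [0,0,-0.1],
  ],
  yaw=[0,0,0,0,0,0],
)

```text
clock: 10.0
position: [523.2, 234.4, 250.6]
ee_rot: [0.764, -0.645, -0.0, 0.006]
contact_force: [-2.6, -1.0, 5.2]
gripper_width: 33.9
```

>>> apply_moves(
  fingers=[0.63,0.66,1,1,1,1],
  dp=[
    [0,0,0],
    [0,0,-0.05],
    [0,0,-0.05],
    [0,0,-0.05],
    [0,0,-0.05],
    [0,0,-0.05],
  ],
  yaw=[0,0,0,0,0,0],
)

```text
clock: 10.6
position: [528.9, 236.5, 257.0]
ee_rot: [0.766, -0.643, 0.005, -0.005]
contact_force: [11.0, -3.6, 17.8]
gripper_width: 0.6
```

>>> apply_moves(
  fingers=[1,1,1,0.6,0.6],
  dp=[
    [0,0,1],
    [0,0,3],
    [0,0,8],
    [-3,0,14],
    [-8,-3,15],
  ],
  yaw=[0,0,0,0,0],
)

```text
clock: 11.1
position: [466.6, 216.7, 403.3]
ee_rot: [0.766, -0.643, 0.006, -0.008]
contact_force: [-0.3, -0.0, 0.4]
gripper_width: 28.3
```

>>> apply_moves(
  fingers=[0.6,0.6,0.6,0.6,0.6],
  dp=[
    [-1,-5,0],
    [-2,-10,0],
    [-3,-15,0],
    [-4,-20,0],
    [-5,-24,0],
  ],
  yaw=[0,0,0,0,0],
)

```text
clock: 11.6
position: [415.0, -25.1, 402.8]
ee_rot: [0.766, -0.643, 0.005, -0.007]
contact_force: [2.1, -0.3, -0.2]
gripper_width: 34.2
```

```bash
cat > look.py <<'E'
from bench import *
import sys
from ten import *
k=sys.argv[1]
t=np.load("pose0.npz")["tray"][:3]
roi={"top":(170,160,45,55),"side":(205,230,50,55)};obs={};ims={}
for n in("top","side"):
    im=get_image(n)["color"];ims[n]=im;cv2.imwrite(f"pics/{n}{k}.png",im)
    ys,xs=np.nonzero(mask(im,roi[n]));obs[n]=np.array([xs.mean(),ys.mean()]);print(n,len(xs),obs[n],cv2.minAreaRect(np.c_[xs,ys].astype(np.float32)))
f=lambda p:np.r_[sil("top",box(t,28,62,p[0],p[1],9))-obs["top"],sil("side",box(t,28,62,p[0],p[1],9))-obs["side"]]
r=least_squares(f,[1,114],diff_step=1e-2,x_scale=[10,10]);print(r.x,r.fun,W(t,28,62,[(r.x[0],r.x[1],9)]))
a=cv2.resize(ims["top"][155:220,165:245],None,fx=5,fy=5,interpolation=cv2.INTER_CUBIC)
b=cv2.resize(ims["side"][215:285,200:280],None,fx=5,fy=5,interpolation=cv2.INTER_CUBIC)
c=np.zeros((350,800,3),np.uint8);c[:325,:400]=a;c[:,400:]=b;cv2.imwrite(f"pics/l{k}.png",c)
E
python3 look.py 3
```

```text
top 199 [193.35678392 191.95979899] ((193.33380126953125, 191.9473114013672), (9.357755661010742, 21.366872787475586), 81.02737426757812)
side 122 [231.93442623 260.43442623] ((231.9101104736328, 260.44384765625), (8.161983489990234, 14.839971542358398), 32.00538635253906)
[ -0.49946163 116.64587949] [ 0.73334263 -0.2130319  -0.52444857  0.84871634] [[525.06747952 234.78132268  69.71204531]]
```

View pics/l3.png

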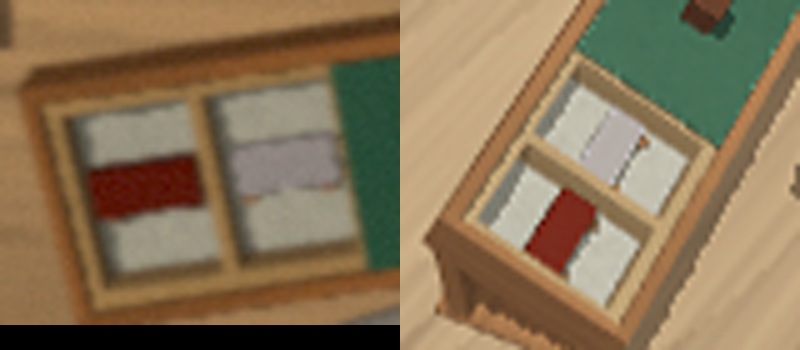

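Vertical fingers can't grip this part across the slope: the up-slope fingertip lands on the floor while the other is still above the tenon's low edge, so they slid off. The tenon itself hasn't moved. Commands are relative to the measured pose, so any tool tilt carries over between calls. Over-reaching may give the outward tilt I need, so I'll test that in free space.

>>> apply_moves(
  fingers=[0.5,0.5,0.5,0.5,0.5,0.5,0.5,0.5,0.5,0.5],
  dp=[
    [5,0,1],
    [10,0,2],
    [15,0,3],
    [20,0,4],
    [25,0,5],
    [30,0,6],
    [35,0,7],
    [40,0,8],
    [45,0,9],
    [49,0,10],
  ],
  yaw=[0,0,0,0,0,0,0,0,0,0],
)

```text
clock: 12.7
position: [871.7, -24.6, 492.9]
ee_rot: [0.764, -0.645, 0.004, -0.006]
contact_force: [2.4, 0.3, 1.0]
gripper_width: 42.6
```

```bash
cat > st.py <<'E'
from bench import *
import numpy as np
from scipy.spatial.transform import Rotation as R
s=read_state();M=R.from_quat(s["ee_rot"]).as_matrix()
z=M[:,2];y=M[:,1]
print("pos",s["position"].round(1),"j",s["joints"].round(2),"tilt",np.degrees(np.arccos(-z[2])).round(2),"tilt az",np.degrees(np.arctan2(z[1],z[0])).round(1),"toolz",z.round(3),"tooly",y.round(3),"az",np.degrees(np.arctan2(y[1],y[0])).round(1))
print("grasp",(s["position"]+155*z).round(1),"tip",(s["position"]+173*z).round(1),"F",s["contact_force"].round(1),"w",round(s["gripper_width"],1),"t",s["clock"])
E
python3 st.py
```

```text
pos [871.7 -24.6 492.9] j [ 0.16  0.92  1.2  -0.   -1.83  0.01] tilt 0.89 tilt az 16.0 toolz [ 0.015  0.004 -1.   ] tooly [-0.986 -0.168 -0.015] az -170.3
grasp [874.  -24.  337.9] tip [874.3 -23.9 319.9] F [2.4 0.3 1. ] w 42.6 t 12.7
```

>>> apply_moves(
  fingers=[0.5,0.5,0.5,0.5,0.5],
  dp=[
    [4,0,0],
    [8,0,0],
    [12,0,0],
    [16,0,0],
    [20,0,0],
  ],
  yaw=[0,0,0,0,0],
)

```text
clock: 13.2
position: [911.4, -21.2, 453.2]
ee_rot: [0.764, -0.645, 0.019, -0.018]
contact_force: [-0.2, -0.1, 0.2]
gripper_width: 42.5
```

```bash
python3 st.py
```

```text
pos [911.4 -21.2 453.2] j [ 0.15  1.06  1.41  0.01 -1.86  0.02] tilt 3.0 tilt az 2.0 toolz [ 0.052  0.002 -0.999] tooly [-0.984 -0.168 -0.052] az -170.3
grasp [919.5 -20.9 298.4] tip [920.5 -20.9 280.4] F [-0.2 -0.1  0.2] w 42.5 t 13.2
```

>>> apply_moves(
  fingers=[0.5,0.5,0.5,0.5,0.5,0.5,0.5,0.5],
  dp=[
    [5,0,5],
    [10,0,10],
    [15,0,15],
    [20,0,20],
    [25,0,25],
    [30,0,30],
    [35,0,35],
    [40,0,40],
  ],
  yaw=[0,0,0,0,0,0,0,0],
)

```text
clock: 14.0
position: [874.8, -15.0, 532.9]
ee_rot: [0.763, -0.645, 0.033, -0.027]
contact_force: [0.3, -0.8, 0.1]
gripper_width: 42.5
```

```bash
python3 st.py
```

```text
pos [874.8 -15.  532.9] j [ 0.17  0.98  1.41  0.02 -1.92  0.01] tilt 4.87 tilt az -0.4 toolz [ 0.085 -0.001 -0.996] tooly [-0.982 -0.168 -0.084] az -170.3
grasp [887.9 -15.1 378.4] tip [889.5 -15.1 360.5] F [ 0.3 -0.8  0.1] w 42.5 t 14.0
```

>>> apply_moves(
  fingers=[0.5,0.5,0.5],
  dp=[
    [5,0,0],
    [10,0,0],
    [15,0,0],
  ],
  yaw=[0,0,0],
)

```text
clock: 14.3
position: [900.4, -13.0, 493.5]
ee_rot: [0.763, -0.644, 0.045, -0.036]
contact_force: [0.6, -0.1, 0.9]
gripper_width: 42.7
```

>>> apply_moves(
  fingers=[0.5,0.5,0.5],
  dp=[
    [3,0,5],
    [6,0,10],
    [9,0,15],
  ],
  yaw=[0,0,0],
)

```text
clock: 14.6
position: [873.4, -11.4, 551.0]
ee_rot: [0.762, -0.644, 0.06, -0.047]
contact_force: [0.7, -0.3, -0.3]
gripper_width: 42.6
```

>>> apply_moves(
  fingers=[0.5,0.5,0.5],
  dp=[
    [0,0,5],
    [0,0,10],
    [0,0,15],
  ],
  yaw=[0,0,0],
)

```text
clock: 14.9
position: [817.4, -10.6, 640.6]
ee_rot: [0.76, -0.643, 0.073, -0.056]
contact_force: [0.2, -0.1, 0.2]
gripper_width: 42.7
```

```bash
python3 st.py
```

```text
pos [817.4 -10.6 640.6] j [ 0.19  0.85  1.41  0.05 -1.95 -0.  ] tilt 10.57 tilt az -2.4 toolz [ 0.183 -0.008 -0.983] tooly [-0.969 -0.167 -0.179] az -170.2
grasp [845.8 -11.9 488.2] tip [849.1 -12.  470.5] F [ 0.2 -0.1  0.2] w 42.7 t 14.9
```

>>> apply_moves(
  fingers=[0.5,0.5,0.5],
  dp=[
    [5,0,0],
    [10,0,0],
    [15,0,0],
  ],
  yaw=[-7,-14,-20],
)

```text
clock: 15.2
position: [852.2, -9.4, 598.0]
ee_rot: [-0.635, 0.765, -0.093, 0.055]
contact_force: [0.1, -0.4, -0.3]
gripper_width: 43.0
```

>>> apply_moves(
  fingers=[0.5,0.5],
  dp=[
    [5,0,0],
    [10,0,0],
  ],
  yaw=[0,0],
)

```text
clock: 15.4
position: [877.0, -8.4, 566.8]
ee_rot: [-0.634, 0.763, -0.104, 0.067]
contact_force: [-0.4, 1.1, -0.7]
gripper_width: 42.6
```

>>> apply_moves(
  fingers=[0.5,0.5,0.5],
  dp=[
    [3,0,5],
    [6,0,10],
    [9,0,15],
  ],
  yaw=[0,0,0],
)

```text
clock: 15.7
position: [850.0, -7.8, 616.0]
ee_rot: [-0.633, 0.761, -0.117, 0.08]
contact_force: [-0.1, 0.2, 0.5]
gripper_width: 42.7
```

```bash
python3 st.py
```

```text
pos [850.   -7.8 616. ] j [ 0.2   0.9   1.41  0.13 -1.82 -0.33] tilt 16.35 tilt az -15.9 toolz [ 0.271 -0.077 -0.96 ] tooly [-0.944  0.172 -0.28 ] az 169.7
grasp [892.  -19.7 467.2] tip [896.8 -21.1 450. ] F [-0.1  0.2  0.5] w 42.7 t 15.7
```

>>> apply_moves(
  fingers=[0.5,0.5],
  dp=[
    [5,0,0],
    [10,0,0],
  ],
  yaw=[0,0],
)

```text
clock: 15.9
position: [874.4, -7.4, 588.1]
ee_rot: [-0.631, 0.759, -0.13, 0.094]
contact_force: [-0.3, 0.3, -0.5]
gripper_width: 42.6
```

>>> apply_moves(
  fingers=[0.5,0.5],
  dp=[
    [3,0,5],
    [6,0,10],
  ],
  yaw=[0,0],
)

```text
clock: 16.1
position: [856.9, -6.9, 621.6]
ee_rot: [-0.629, 0.757, -0.143, 0.106]
contact_force: [-0.3, -0.2, 2.5]
gripper_width: 42.5
```

>>> apply_moves(
  fingers=[0.5,0.5],
  dp=[
    [5,0,0],
    [10,0,0],
  ],
  yaw=[0,0],
)

```text
clock: 16.3
position: [882.0, -6.5, 592.9]
ee_rot: [-0.627, 0.754, -0.155, 0.119]
contact_force: [-0.1, 0.3, -0.8]
gripper_width: 42.7
```

>>> apply_moves(
  fingers=[0.5,0.5],
  dp=[
    [3,0,5],
    [6,0,10],
  ],
  yaw=[0,0],
)

```text
clock: 16.5
position: [864.7, -6.1, 626.1]
ee_rot: [-0.625, 0.751, -0.168, 0.131]
contact_force: [-0.7, -1.1, 1.2]
gripper_width: 42.8
```

```bash
python3 st.py
```

```text
pos [864.7  -6.1 626.1] j [ 0.2   0.9   1.41  0.17 -1.68 -0.33] tilt 24.58 tilt az -12.4 toolz [ 0.406 -0.089 -0.909] tooly [-0.895  0.162 -0.416] az 169.7
grasp [927.7 -20.  485.2] tip [935.  -21.6 468.8] F [-0.7 -1.1  1.2] w 42.8 t 16.5
```

>>> apply_moves(
  fingers=[0.5,0.5],
  dp=[
    [5,0,0],
    [10,0,0],
  ],
  yaw=[0,0],
)

```text
clock: 16.7
position: [890.1, -5.8, 597.2]
ee_rot: [-0.623, 0.748, -0.181, 0.144]
contact_force: [-0.6, -0.2, -0.6]
gripper_width: 42.6
```

>>> apply_moves(
  fingers=[0.5,0.5],
  dp=[
    [3,0,5],
    [6,0,10],
  ],
  yaw=[0,0],
)

```text
clock: 16.9
position: [873.2, -5.5, 630.2]
ee_rot: [-0.62, 0.744, -0.194, 0.156]
contact_force: [-1.3, -0.2, 1.7]
gripper_width: 43.0
```

>>> apply_moves(
  fingers=[0.5,0.5,0.5,0.5,0.5,0.5,0.5,0.5],
  dp=[
    [-4,1,0],
    [-8,3,-3],
    [-12,6,-6],
    [-16,9,-9],
    [-20,12,-12],
    [-24,15,-14],
    [-28,18,-16],
    [-32,20,-16],
  ],
  yaw=[0,3,6,9,12,15,18,20],
)

```text
clock: 17.7
position: [621.2, 150.6, 501.0]
ee_rot: [0.739, -0.624, 0.166, -0.191]
contact_force: [0.2, -0.2, 1.0]
gripper_width: 42.7
```

```bash
python3 st.py
```

```text
pos [621.2 150.6 501. ] j [ 0.52  0.26 -0.06  0.25 -0.78 -0.49] tilt 29.32 tilt az 9.0 toolz [ 0.484  0.076 -0.872] tooly [-0.859 -0.148 -0.49 ] az -170.3
grasp [696.2 162.5 365.9] tip [704.9 163.9 350.2] F [ 0.2 -0.2  1. ] w 42.7 t 17.7
```

The tool is now tilted 29.3° toward azimuth 9°, which matches the tray face (28°, 9.7°). I'll approach the tenon along the tray normal.

>>> apply_moves(
  fingers=[0.42,0.42,0.42,0.42,0.42,0.42,0.42,0.42,0.42],
  dp=[
    [-3,0.8,-2.5],
    [-6,1.6,-5],
    [-9,2.5,-7.5],
    [-12,3.4,-10],
    [-15,4.2,-12.5],
    [-18,5.1,-15],
    [-21,5.9,-17.5],
    [-22.6,6.4,-19.8],
    [-22.6,6.4,-19.8],
  ],
  yaw=[0,0,0,0,0,0,0,0,0],
)

```text
clock: 18.6
position: [410.7, 215.1, 323.2]
ee_rot: [0.736, -0.622, 0.176, -0.2]
contact_force: [0.8, 0.5, 1.8]
gripper_width: 49.7
```

```bash
python3 st.py
```

```text
pos [410.7 215.1 323.2] j [ 0.52  0.11 -0.96  1.6  -0.19 -1.9 ] tilt 30.89 tilt az 8.6 toolz [ 0.508  0.077 -0.858] tooly [-0.846 -0.146 -0.513] az -170.2
grasp [489.4 226.9 190.2] tip [498.6 228.3 174.7] F [0.8 0.5 1.8] w 49.7 t 18.6
```

>>> apply_moves(
  fingers=[0.42,0.42,0.42,0.42,0.42],
  dp=[
    [0.1,0.1,-2],
    [0.2,0.2,-4],
    [0.3,0.3,-5.5],
    [0.4,0.3,-6.6],
    [0.4,0.3,-6.6],
  ],
  yaw=[0,0,0,0,0],
)

```text
clock: 19.1
position: [419.0, 233.2, 280.1]
ee_rot: [0.737, -0.626, 0.178, -0.184]
contact_force: [-1.0, -0.5, -0.4]
gripper_width: 49.6
```

```bash
cat >> st.py <<'E'
from h import W
t=np.load("pose0.npz")["tray"][:3]
a=t[2];tip=s["position"]+173*z;d=tip-[t[0],t[1],62];X=d[0]*np.cos(a)+d[1]*np.sin(a);Y=-d[0]*np.sin(a)+d[1]*np.cos(a);c,q=np.cos(np.radians(28)),np.sin(np.radians(28))
print("tip in tray u,y,n",(X*c+d[2]*q).round(1),Y.round(1),(-X*q+d[2]*c).round(1))
n=W(t,28,0,[(0,0,1)])[0]-W(t,28,0,[(0,0,0)])[0];print("angle to -n",np.degrees(np.arccos(-n@z)).round(1))
E
python3 st.py
```

```text
pos [419.  233.2 280.1] j [ 0.39  0.2  -0.94  2.05 -0.16 -2.25] tilt 29.69 tilt az 5.7 toolz [ 0.493  0.049 -0.869] tooly [-0.856 -0.149 -0.494] az -170.1
grasp [495.4 240.8 145.4] tip [504.3 241.7 129.8] F [-1.  -0.5 -0.4] w 49.6 t 19.1
tip in tray u,y,n 10.7 127.0 71.1
angle to -n 2.6
```

```bash
cat > kin.py <<'E'
import numpy as np
from scipy.optimize import least_squares
from scipy.spatial.transform import Rotation as R
D=[([-1.08236462,.385548952,.00663032,-.00053657,-1.19397643,-.258587332],[142.375,-608.354,403.622],[-.11457,.993414,.001068,-.00015]),
([.64353613,.35481803,-.32108119,-.0027507,-.89798569,-2.04429245],[515.44,187.19,301.79],[-.084,.996,0,-.002]),
([.16,.92,1.2,0,-1.83,.01],[871.7,-24.6,492.9],[.764,-.645,.004,-.006]),
([.15,1.06,1.41,.01,-1.86,.02],[911.4,-21.2,453.2],[.764,-.645,.019,-.018]),
([.19,.85,1.41,.05,-1.95,0],[817.4,-10.6,640.6],[.76,-.643,.073,-.056]),
([.2,.9,1.41,.13,-1.82,-.33],[850,-7.8,616],[-.633,.761,-.117,.08]),
([.2,.9,1.41,.17,-1.68,-.33],[864.7,-6.1,626.1],[-.625,.751,-.168,.131]),
([.52,.26,-.06,.25,-.78,-.49],[621.2,150.6,501],[.739,-.624,.166,-.191]),
([.52,.11,-.96,1.6,-.19,-1.9],[410.7,215.1,323.2],[.736,-.622,.176,-.2]),
([.39,.2,-.94,2.05,-.16,-2.25],[419,233.2,280.1],[.737,-.626,.178,-.184])]
LO=np.array([-3.14,-1.21,-1.07,-3.16,-2.99,-3.1]);HI=np.array([3.14,2.06,1.41,2.05,-.16,3.1])
E=lambda a,x:R.from_euler(a,x)
def fk(q,p):
    h,a1,b,L1,a2,L2,a3,d,o4,yt=p
    A=E('z',q[0])*E('y',q[1]);P=np.array([0,0,h])+E('z',q[0]).apply([a1,b,0])+A.apply([0,0,L1])
    A=A*E('y',-q[2]);P=P+A.apply([L2,0,a2])
    A=A*E('x',q[3]);P=P+A.apply([0,o4,a3])
    A=A*E('y',-q[4]);A=A*E('y',np.pi/2);A=A  # tool z along link x
    P=P+A.apply([0,0,d]);return P,A*E('z',q[5]+yt)
best=None
def res(p,s4,s6):
    o=[]
    for q,x,r in D:
        q=np.array(q)*[1,1,1,s4,1,s6];P,A=fk(q,p);o+=list((P-x)/5);o+=list((R.from_quat(r).inv()*A).as_rotvec()*40)
    return np.array(o)
def fit():
    best=None
    for s4 in(1,-1):
      for s6 in(1,-1):
        for yt in(0,1.57,3.14,-1.57):
          r=least_squares(res,[150,0,-160,570,0,428,0,100,0,yt],args=(s4,s6),loss="soft_l1",x_scale=[100]*9+[1])
          if best is None or r.cost<best[0].cost: best=(r,s4,s6)
    return best
if __name__=="__main__":
    r,s4,s6=fit();print(r.cost,s4,s6,r.x.round(3));print(r.fun.reshape(-1,6).round(1));np.savez("kin.npz",p=r.x,s=[1,1,1,s4,1,s6])
E
python3 kin.py
```

```text
1.4010614345345367 -1 -1 [ 1.53857e+02 -3.33000e+00  3.47000e-01  5.70668e+02  1.23700e+00
  4.21789e+02  3.71000e-01  1.24961e+02 -1.60425e+02  1.09960e+01]
[[-0.1  0.1 -0.1 -0.   0.   0. ]
 [-0.  -0.1 -0.1 -0.  -0.   0. ]
 [ 0.2  0.7 -0.   0.3  0.1 -0.1]
 [-0.  -0.8  0.5  0.3  0.2  0.1]
 [-0.1 -0.2 -0.1  0.   0.1 -0. ]
 [ 0.1  0.5 -0.4  0.1 -0.2 -0.1]
 [-0.1 -0.2 -0.   0.1 -0.   0. ]
 [-0.1  0.2  0.4  0.1 -0.1  0.1]
 [ 0.  -0.2 -0.4 -0.1  0.1 -0.2]
 [-0.   0.1  0.3  0.2 -0.1  0.2]]
```

```bash
cat > ik.py <<'E'
from kin import *
K=np.load("kin.npz");p=K["p"];sg=K["s"]
def F(q): return fk(np.array(q)*sg,p)
def pose(tilt,az,flip):
    a,t=np.radians(az),np.radians(tilt);z=np.array([np.sin(t)*np.cos(a),np.sin(t)*np.sin(a),-np.cos(t)])
    u=np.array([np.cos(t)*np.cos(a),np.cos(t)*np.sin(a),np.sin(t)])
    y=-u if not flip else u;x=np.cross(y,z);return R.from_matrix(np.c_[x,y,z])
def ik(P,A,seed):
    def f(q):
        X,B=F(q);return np.r_[(X-P)/10,(A.inv()*B).as_rotvec()*20]
    return least_squares(f,np.clip(seed,LO+1e-3,HI-1e-3),bounds=(LO,HI))
def multi(P,A,n=60,seed=0):
    rng=np.random.default_rng(seed);S=[]
    for i in range(n):
        r=ik(P,A,LO+(HI-LO)*rng.random(6)*np.array([1,1,1,1,1,1]))
        if r.cost<1e-4 and not any(np.allclose(r.x,s,atol=.05) for s in S): S.append(r.x)
    return S
if __name__=="__main__":
    C=np.array([525.1,234.8,69.7])
    for flip in(0,1):
        A=pose(28,9.73,flip);z=A.as_matrix()[:,2]
        for back in(0,60,150):
            for s in multi(C-(168+back)*z,A): print(flip,back,s.round(2))
E
python3 ik.py
```

```text
0 150 [ 0.82  0.03 -0.91  0.9  -0.37 -1.46]
1 150 [ 0.82  0.03 -0.91  0.9  -0.37  1.68]
```

```bash
cat > b.py <<'E'
from ik import *
C=np.array([525.1,234.8,69.7])
n0=-pose(28,9.73,0).as_matrix()[:,2]
def best(back,flip,N=25,wz=20):
    A=pose(28,9.73,flip);out=None;rng=np.random.default_rng(1)
    def f(q):
        X,B=F(q);z=B.as_matrix()[:,2];T=C-(168)*z+back*n0   # tip stays at tenon
        return np.r_[(X-T)/1.,(A.inv()*B).as_rotvec()*wz]
    for i in range(N):
        r=least_squares(f,LO+(HI-LO)*rng.random(6),bounds=(LO,HI))
        if out is None or r.cost<out.cost: out=r
    X,B=F(out.x);z=B.as_matrix()[:,2];y=B.as_matrix()[:,1]
    print(flip,back,out.x.round(2),X.round(0),"tilt",np.degrees(np.arccos(-z[2])).round(1),"az",np.degrees(np.arctan2(z[1],z[0])).round(1),"rotvec",np.degrees((A.inv()*B).as_rotvec()).round(1),"jaw slope",np.degrees(np.arcsin(abs(y[2]))).round(1))
for fl in(0,1):
    for b in(0,30,60,100): best(b,fl)
E
python3 b.py
```

```text
0 0 [ 0.36  0.35 -0.9   2.05 -0.16 -2.24] [456. 234. 223.] tilt 24.2 az 0.6 rotvec [-4.   3.7 -0. ] jaw slope 24.0
0 30 [ 0.37  0.28 -0.93  2.05 -0.16 -2.24] [437. 229. 247.] tilt 26.2 az 2.4 rotvec [-1.9  3.2 -0. ] jaw slope 26.1
0 60 [ 0.42  0.21 -0.96  1.89 -0.16 -2.12] [421. 224. 272.] tilt 27.1 az 4.8 rotvec [-0.9  2.2 -0. ] jaw slope 27.1
0 100 [ 0.56  0.12 -0.98  1.52 -0.18 -1.86] [401. 214. 306.] tilt 28.0 az 9.7 rotvec [-0.  0.  0.] jaw slope 28.0
1 0 [ 0.36  0.35 -0.9   2.05 -0.16  0.91] [456. 234. 223.] tilt 24.2 az 0.6 rotvec [ 4.  -3.7  0. ] jaw slope 24.0
1 30 [ 0.37  0.28 -0.93  2.05 -0.16  0.91] [437. 229. 247.] tilt 26.2 az 2.4 rotvec [ 1.9 -3.2  0. ] jaw slope 26.1
1 60 [ 0.42  0.21 -0.96  1.89 -0.16  1.02] [421. 224. 272.] tilt 27.1 az 4.8 rotvec [ 0.9 -2.2 -0. ] jaw slope 27.1
1 100 [ 0.56  0.12 -0.98  1.52 -0.18  1.28] [401. 214. 306.] tilt 28.0 az 9.7 rotvec [ 0. -0.  0.] jaw slope 28.0
```

>>> apply_moves(
  fingers=[0.42,0.42,0.42,0.42],
  dp=[
    [0.5,-0.1,-1],
    [1.0,-0.2,-2],
    [1.6,-0.3,-3],
    [1.8,-0.3,-3.3],
  ],
  yaw=[0,0,0,0],
)

```text
clock: 19.5
position: [443.3, 237.4, 263.3]
ee_rot: [0.738, -0.629, 0.174, -0.173]
contact_force: [0.1, -0.5, 0.0]
gripper_width: 49.4
```

```bash
python3 st.py
```

```text
pos [443.3 237.4 263.3] j [ 0.38  0.27 -0.9   2.05 -0.16 -2.24] tilt 28.37 tilt az 4.4 toolz [ 0.474  0.036 -0.88 ] tooly [-0.868 -0.15  -0.474] az -170.2
grasp [516.7 243.  127. ] tip [525.2 243.7 111.1] F [ 0.1 -0.5  0. ] w 49.4 t 19.5
tip in tray u,y,n 20.4 125.4 44.8
angle to -n 2.6
```

>>> apply_moves(
  fingers=[0.42,0.42,0.42],
  dp=[
    [-0.4,-0.5,-0.8],
    [-0.6,-0.8,-1.4],
    [-0.6,-0.8,-1.4],
  ],
  yaw=[0,0,0],
)

```text
clock: 19.8
position: [439.8, 232.8, 258.1]
ee_rot: [0.739, -0.63, 0.171, -0.166]
contact_force: [-0.9, 0.3, -0.1]
gripper_width: 49.6
```

```bash
python3 st.py
```

```text
pos [439.8 232.8 258.1] j [ 0.37  0.27 -0.92  2.05 -0.16 -2.24] tilt 27.6 tilt az 3.6 toolz [ 0.462  0.029 -0.886] tooly [-0.874 -0.151 -0.461] az -170.2
grasp [511.5 237.3 120.8] tip [519.8 237.8 104.8] F [-0.9  0.3 -0.1] w 49.6 t 19.8
tip in tray u,y,n 11.9 120.5 42.2
angle to -n 2.9
```

>>> apply_moves(
  fingers=[0.42,0.42,0.42],
  dp=[
    [-0.7,-0.5,-0.8],
    [-1.2,-0.9,-1.5],
    [-1.4,-0.9,-1.8],
  ],
  yaw=[0,0,0],
)

```text
clock: 20.1
position: [429.5, 227.4, 252.6]
ee_rot: [0.74, -0.632, 0.167, -0.158]
contact_force: [0.3, -0.6, -0.1]
gripper_width: 49.6
```

>>> apply_moves(
  fingers=[0.42,0.42,0.42],
  dp=[
    [-0.6,-0.4,-0.8],
    [-1.0,-0.6,-1.5],
    [-1.0,-0.6,-1.8],
  ],
  yaw=[0,0,0],
)

```text
clock: 20.4
position: [423.4, 224.9, 246.2]
ee_rot: [0.741, -0.634, 0.163, -0.15]
contact_force: [-0.3, 0.1, -0.4]
gripper_width: 49.6
```

```bash
python3 st.py
```

```text
pos [423.4 224.9 246.2] j [ 0.37  0.26 -0.96  2.05 -0.16 -2.24] tilt 25.6 tilt az 2.1 toolz [ 0.432  0.016 -0.902] tooly [-0.89  -0.152 -0.429] az -170.3
grasp [490.3 227.3 106.4] tip [498.1 227.6  90.2] F [-0.3  0.1 -0.4] w 49.6 t 20.4
tip in tray u,y,n -15.5 114.1 40.2
angle to -n 4.2
```

>>> apply_moves(
  fingers=[0.42,0.42,0.42,0.42],
  dp=[
    [0.8,0.2,0],
    [1.6,0.5,-0.3],
    [1.8,0.55,-0.4],
    [1.8,0.55,-0.4],
  ],
  yaw=[0,0,0,0],
)

```text
clock: 20.8
position: [441.8, 230.5, 241.8]
ee_rot: [0.741, -0.634, 0.163, -0.15]
contact_force: [-0.3, -0.1, -0.4]
gripper_width: 49.7
```

```bash
python3 st.py
```

```text
pos [441.8 230.5 241.8] j [ 0.37  0.3  -0.92  2.04 -0.16 -2.23] tilt 25.58 tilt az 2.1 toolz [ 0.431  0.016 -0.902] tooly [-0.891 -0.152 -0.429] az -170.3
grasp [508.6 232.9 102. ] tip [516.4 233.2  85.8] F [-0.3 -0.1 -0.4] w 49.7 t 20.8
tip in tray u,y,n -0.7 116.5 27.3
angle to -n 4.2
```

>>> apply_moves(
  fingers=[0.42,0.42,0.42,0.42],
  dp=[
    [0.25,0.05,-0.4],
    [0.5,0.1,-0.8],
    [0.7,0.1,-1.3],
    [0.7,0.1,-1.3],
  ],
  yaw=[0,0,0,0],
)

```text
clock: 21.2
position: [451.2, 233.6, 233.6]
ee_rot: [0.742, -0.635, 0.161, -0.146]
contact_force: [0.2, -0.7, -0.3]
gripper_width: 50.0
```

```bash
python3 st.py
```

```text
pos [451.2 233.6 233.6] j [ 0.37  0.32 -0.9   2.05 -0.16 -2.24] tilt 25.14 tilt az 1.6 toolz [ 0.425  0.012 -0.905] tooly [-0.894 -0.152 -0.421] az -170.4
grasp [517.  235.4  93.3] tip [524.7 235.7  77. ] F [ 0.2 -0.7 -0.3] w 50.0 t 21.2
tip in tray u,y,n 2.7 117.6 15.5
angle to -n 4.6
```

>>> apply_moves(
  fingers=[0.42,0.42,0.42,0.42],
  dp=[
    [0,-0.1,-0.4],
    [0,-0.15,-0.8],
    [0.05,-0.15,-1.2],
    [0.05,-0.15,-1.4],
  ],
  yaw=[0,0,0,0],
)

```text
clock: 21.6
position: [455.1, 234.7, 226.8]
ee_rot: [0.742, -0.636, 0.159, -0.141]
contact_force: [-0.7, -0.5, 0.0]
gripper_width: 49.6
```

```bash
python3 st.py
```

```text
pos [455.1 234.7 226.8] j [ 0.37  0.34 -0.9   2.05 -0.16 -2.24] tilt 24.52 tilt az 1.1 toolz [ 0.415  0.008 -0.91 ] tooly [-0.899 -0.152 -0.411] az -170.4
grasp [519.4 235.9  85.7] tip [526.9 236.   69.4] F [-0.7 -0.5  0. ] w 49.6 t 21.6
tip in tray u,y,n 1.1 117.6 7.8
angle to -n 5.2
```

>>> apply_moves(
  fingers=[0.42,0.42,0.42],
  dp=[
    [0,-0.1,-0.3],
    [0,-0.15,-0.5],
    [0,-0.15,-0.6],
  ],
  yaw=[0,0,0],
)

```text
clock: 21.9
position: [456.5, 234.5, 223.9]
ee_rot: [0.742, -0.636, 0.158, -0.139]
contact_force: [0.3, -0.9, 0.3]
gripper_width: 49.7
```

>>> apply_moves(
  fingers=[0.55,0.62,1,1,1,1],
  dp=[
    [0,0,0],
    [0,0,0],
    [0,0,0],
    [0,0,0],
    [0,0,0],
    [0,0,0],
  ],
  yaw=[0,0,0,0,0,0],
)

```text
clock: 22.5
position: [456.2, 234.4, 224.2]
ee_rot: [0.742, -0.636, 0.158, -0.139]
contact_force: [-3.4, -1.9, 5.5]
gripper_width: 26.6
```

```bash
python3 st.py
```

```text
pos [456.2 234.4 224.2] j [ 0.36  0.35 -0.9   2.05 -0.16 -2.24] tilt 24.28 tilt az 0.8 toolz [ 0.411  0.006 -0.912] tooly [-0.901 -0.152 -0.407] az -170.4
grasp [520.  235.3  82.9] tip [527.4 235.4  66.5] F [-3.4 -1.9  5.5] w 26.6 t 22.5
tip in tray u,y,n 0.1 116.9 5.1
angle to -n 5.4
```

>>> apply_moves(
  fingers=[1,1,1,1,1,1,1,1],
  dp=[
    [-0.1,0,0.5],
    [-0.3,0,1.2],
    [-0.5,0,2.4],
    [-0.5,0,4],
    [-0.5,0,6],
    [-0.5,0,8],
    [0,0,10],
    [0,0,12],
  ],
  yaw=[0,0,0,0,0,0,0,0],
)

```text
clock: 23.3
position: [455.8, 235.1, 344.4]
ee_rot: [0.743, -0.636, 0.157, -0.138]
contact_force: [0.3, 0.4, 1.5]
gripper_width: 26.1
```

```bash
python3 st.py
```

```text
pos [455.8 235.1 344.4] j [ 0.8   0.18 -0.68  0.66 -0.49 -1.2 ] tilt 24.13 tilt az 0.9 toolz [ 0.409  0.006 -0.913] tooly [-0.902 -0.153 -0.405] az -170.4
grasp [519.2 236.  202.9] tip [526.5 236.1 186.5] F [0.3 0.4 1.5] w 26.1 t 23.3
tip in tray u,y,n 55.8 117.7 111.3
angle to -n 5.5
```

The tenon is gripped, at 26 mm opening, and lifted. Next I'll check that the arm can reach the pose over the chute.

```bash
cat > c.py <<'E'
from ik import *
from h import W
from bench import read_state
s=read_state();q0=s["joints"];A0=R.from_quat(s["ee_rot"])
ch=[578,-249.5,.122]
for dy in(-2.55,):
    A=E('z',np.radians(dy))*A0;z=A.as_matrix()[:,2]
    q=q0
    for u,n in((2,90),(2,14),(-20,14),(-40,14),(-65,14)):
        P=W(ch,32,100,[(u,0,n)])[0];T=P-168.5*z
        r=ik(T,A,q);r2=multi(T,A,30);print(u,n,P.round(1),T.round(1),r.cost.round(4),r.x.round(2),len(r2))
E
python3 c.py
```

```text
2 90 [ 532.3 -255.1  177.4] [ 463.5 -253.1  331.2] 0.0 [-0.21  0.23 -0.39 -0.15 -0.54  0.43] 1
2 14 [ 572.3 -250.2  112.9] [ 503.5 -248.2  266.7] 0.0 [-0.19  0.36 -0.39 -0.16 -0.41  0.44] 1
-20 14 [ 553.8 -252.5  101.3] [ 484.9 -250.4  255. ] 0.0 [-0.2   0.36 -0.43 -0.19 -0.38  0.48] 1
-40 14 [ 537.  -254.5   90.7] [ 468.1 -252.5  244.5] 0.0 [-0.22  0.36 -0.46 -0.22 -0.35  0.52] 1
-65 14 [ 515.9 -257.1   77.4] [ 447.1 -255.1  231.2] 0.0 [-0.23  0.36 -0.49 -0.27 -0.32  0.58] 1
```

>>> apply_moves(
  fingers=[1,1,1,1,1,1,1,1,1,1],
  dp=[
    [0,-4,1],
    [0,-9,2],
    [0,-14,2],
    [0,-19,2],
    [0.2,-24,2],
    [0.3,-29,2],
    [0.5,-34,1.5],
    [0.6,-39,1],
    [0.8,-44,0],
    [0.8,-48,-1.3],
  ],
  yaw=[0,0,0,0,0,0,0,-1,-2,-2.5],
)

```text
clock: 24.3
position: [464.0, -247.2, 331.5]
ee_rot: [0.728, -0.652, 0.16, -0.135]
contact_force: [0.3, 0.1, 0.4]
gripper_width: 26.5
```

>>> apply_moves(
  fingers=[1,1],
  dp=[
    [0,-0.6,0],
    [0,-0.6,0],
  ],
  yaw=[0,0],
)

```text
clock: 24.5
position: [463.8, -254.7, 330.6]
ee_rot: [0.727, -0.654, 0.16, -0.135]
contact_force: [-0.0, 0.3, -1.2]
gripper_width: 26.8
```

```bash
python3 st.py; python3 - <<'E'
from bench import *
from ten import *
ims={n:get_image(n)["color"] for n in("top","side")}
for n in ims: cv2.imwrite(f"pics/{n}5.png",ims[n])
def cr(im,x,y,w,h,s): return cv2.resize(im[y:y+h,x:x+w],None,fx=s,fy=s,interpolation=cv2.INTER_CUBIC)
c=np.zeros((600,800,3),np.uint8);c[:600,:400]=cr(ims["top"],335,110,80,120,5);c[:400,400:]=cr(ims["side"],255,130,80,80,5);cv2.imwrite("pics/c5.png",c)
E
```

```text
pos [ 463.8 -254.7  330.6] j [-0.22  0.23 -0.39 -0.15 -0.53  0.44] tilt 24.14 tilt az -1.8 toolz [ 0.409 -0.013 -0.913] tooly [-0.908 -0.109 -0.405] az -173.2
grasp [ 527.2 -256.7  189.2] tip [ 534.5 -256.9  172.7] F [-0.   0.3 -1.2] w 26.8 t 24.5
tip in tray u,y,n -17.3 -369.6 134.6
angle to -n 6.4
```

View pics/c5.png

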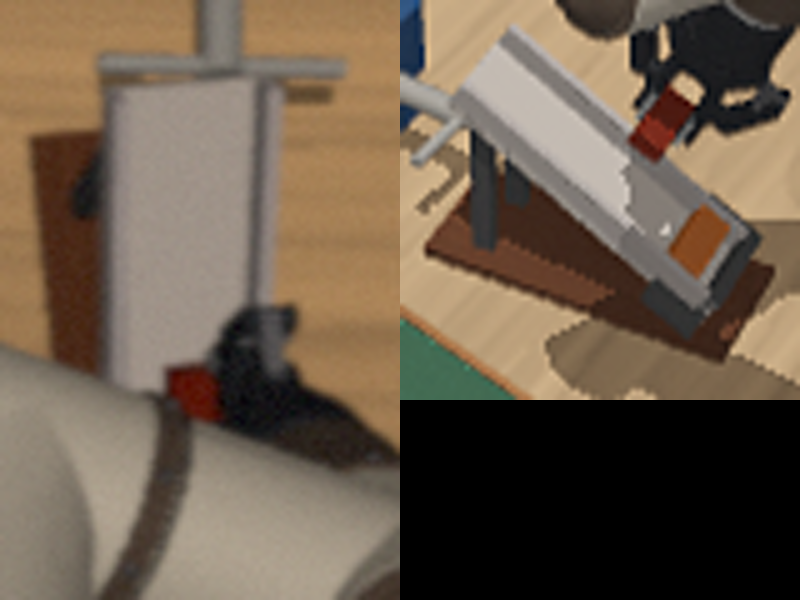

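The tenon is held crosswise over the lane, at (660,125) in the side half of the crop. In the top half its left end is at (167,380). I'll compare that numerically with where the kinematics put it.

```bash
cat > held.py <<'E'
from ten import *
from bench import read_state
from scipy.spatial.transform import Rotation as R
import sys
k=sys.argv[1];s=read_state();M=R.from_quat(s["ee_rot"]).as_matrix();P=s["position"]
def blk(c): # c offsets along tool x,y,z from TCP
    L=np.array([(a,b,d) for a in(-30,30) for b in(-14,14) for d in(-9,9)],float)+c;return P+L@M.T
roi={"top":(340,170,60,40),"side":(295,135,50,40)}
for n in("side","top"):
    m=mask(cv2.imread(f"pics/{n}{k}.png"),roi[n]);ys,xs=np.nonzero(m)
    h=proj(n,blk([0,0,168.5]));print(n,len(xs),"obs mean",xs.mean().round(2),ys.mean().round(2),"ext",xs.min(),xs.max(),ys.min(),ys.max(),"| pred",sil(n,blk([0,0,168.5])).round(2),"ext",h.min(0).round(1),h.max(0).round(1))
print("toolx",M[:,0].round(3),"center",(P+168.5*M[:,2]).round(1))
J=[(sil("side",blk(np.array([0,0,168.5])+5*e))-sil("side",blk([0,0,168.5])))/5 for e in np.eye(3)];print(np.array(J).round(3))
E
python3 held.py 5
```

```text
side 93 obs mean 306.87 154.39 ext 301 313 147 161 | pred [307.08 153.94] ext [299.7 145.5] [314.4 162.3]
top 86 obs mean 373.12 187.95 ext 347 379 173 193 | pred [379.18 187.46] ext [366.3 180.2] [391.9 194.8]
toolx [ 0.097 -0.994  0.057] center [ 532.9 -254.7  177.6]
[[ 0.113 -0.165]
 [ 0.215  0.153]
 [-0.104  0.141]]
```

>>> apply_moves(
  fingers=[1,1,1,1,1],
  dp=[
    [1,0.1,-1.6],
    [2,0.2,-3.3],
    [3,0.35,-4.9],
    [3.4,0.4,-5.6],
    [3.4,0.4,-5.6],
  ],
  yaw=[0,0,0,0,0],
)

```text
clock: 25.1
position: [498.1, -247.3, 274.7]
ee_rot: [0.729, -0.652, 0.159, -0.135]
contact_force: [-0.7, 0.4, -0.1]
gripper_width: 26.4
```

>>> apply_moves(
  fingers=[1,1,1,1,1],
  dp=[
    [0.1,0,-0.2],
    [0.2,0,-0.4],
    [0.35,0,-0.6],
    [0.45,0,-0.8],
    [0.45,0,-0.8],
  ],
  yaw=[0,0,0,0,0],
)

```text
clock: 25.6
position: [502.5, -247.4, 266.5]
ee_rot: [0.729, -0.652, 0.159, -0.135]
contact_force: [0.4, 0.1, -1.0]
gripper_width: 26.5
```

```bash
cat > ch.py <<'E'
from bench import *
import numpy as np
from scipy.spatial.transform import Rotation as R
s=read_state();M=R.from_quat(s["ee_rot"]).as_matrix();a=.122;t=np.radians(32)
for nm,L in(("center",168.5),("tip",173)):
    d=s["position"]+L*M[:,2]-[578,-249.5,100];X=d[0]*np.cos(a)+d[1]*np.sin(a);Y=-d[0]*np.sin(a)+d[1]*np.cos(a)
    print(nm,"chute u,y,n",np.round([X*np.cos(t)+d[2]*np.sin(t),Y,-X*np.sin(t)+d[2]*np.cos(t)],1))
print("tilt",np.degrees(np.arccos(-M[2,2])).round(1),"jaw az",np.degrees(np.arctan2(-M[1,1],-M[0,1])).round(1),"F",s["contact_force"].round(1),"w",round(s["gripper_width"],1),"pos",s["position"].round(1),"t",s["clock"])
E
python3 ch.py
```

```text
center chute u,y,n [ 1.1  1.2 14.3]
tip chute u,y,n [0.4 0.9 9.9]
tilt 24.1 jaw az 7.1 F [ 0.4  0.1 -1. ] w 26.5 pos [ 502.5 -247.4  266.5] t 25.6
```

>>> apply_moves(
  fingers=[1,1,1,1],
  dp=[
    [0,-0.1,0],
    [0.08,-0.1,-0.15],
    [0.16,-0.1,-0.28],
    [0.16,-0.1,-0.28],
  ],
  yaw=[0,0,0,0],
)

```text
clock: 26.0
position: [504.1, -248.4, 263.5]
ee_rot: [0.729, -0.652, 0.159, -0.135]
contact_force: [-0.6, -0.4, -0.8]
gripper_width: 26.5
```

```bash
python3 ch.py
```

```text
center chute u,y,n [ 0.7  0.  10.9]
tip chute u,y,n [ 0.  -0.3  6.5]
tilt 24.1 jaw az 7.1 F [-0.6 -0.4 -0.8] w 26.5 pos [ 504.1 -248.4  263.5] t 26.0
```

>>> apply_moves(
  fingers=[1,1,1],
  dp=[
    [0.08,0,-0.12],
    [0.14,0,-0.22],
    [0.14,0,-0.22],
  ],
  yaw=[0,0,0],
)

```text
clock: 26.3
position: [505.3, -248.4, 261.9]
ee_rot: [0.729, -0.652, 0.159, -0.135]
contact_force: [-3.4, 1.4, 4.3]
gripper_width: 26.7
```

```bash
python3 ch.py
```

```text
center chute u,y,n [ 0.8 -0.1  9. ]
tip chute u,y,n [ 0.1 -0.4  4.5]
tilt 24.1 jaw az 7.1 F [-3.4  1.4  4.3] w 26.7 pos [ 505.3 -248.4  261.9] t 26.3
```

Light contact with the lane (4 N). I'll release here.

>>> apply_moves(
  fingers=[0.6,0.4,0.35,0.35],
  dp=[
    [-0.05,0,0.1],
    [-0.12,0,0.2],
    [-0.15,0,0.3],
    [-0.15,0,0.3],
  ],
  yaw=[0,0,0,0],
)

```text
clock: 26.7
position: [503.8, -248.4, 264.9]
ee_rot: [0.729, -0.652, 0.159, -0.135]
contact_force: [-0.6, -0.7, 0.1]
gripper_width: 55.5
```

>>> apply_moves(
  fingers=[0.35,0.35,0.35,0.35,0.35],
  dp=[
    [-0.5,-0.1,1],
    [-1.5,-0.2,2.5],
    [-3,-0.3,5],
    [-4.5,-0.5,8],
    [-6,0,10],
  ],
  yaw=[0,0,0,0,0],
)

```text
clock: 27.2
position: [443.4, -248.9, 367.7]
ee_rot: [0.729, -0.652, 0.161, -0.135]
contact_force: [0.1, 0.4, 0.2]
gripper_width: 55.7
```

```bash
python3 ch.py; cat > lk.py <<'E'
from bench import *
import sys
from ten import *
k=sys.argv[1]
for n,(x,y,w,h) in {"top":(340,160,60,60),"side":(290,140,50,50)}.items():
    im=get_image(n)["color"];cv2.imwrite(f"pics/{n}{k}.png",im)
    b,g,r=[im[y:y+h,x:x+w,i].astype(int) for i in range(3)]
    for nm,m in(("tenon",(r>2.5*g)&(r>2.2*b)&(r>45)),("orange",(r>110)&(g>50)&(g<.65*r)&(b<.5*g))):
        ys,xs=np.nonzero(m)
        if len(xs)>5: print(n,nm,len(xs),(x+xs.mean()).round(2),(y+ys.mean()).round(2),cv2.minAreaRect(np.c_[xs+x,ys+y].astype(np.float32)))
        else: print(n,nm,len(xs))
E
python3 lk.py 6
```

```text
center chute u,y,n [  5.2   6.6 131.3]
tip chute u,y,n [  4.6   6.3 126.8]
tilt 24.3 jaw az 7.2 F [0.1 0.4 0.2] w 55.7 pos [ 443.4 -248.9  367.7] t 27.2
top tenon 147 371.56 195.9 ((370.4146728515625, 196.73171997070312), (10.15970230102539, 18.552499771118164), 83.6598129272461)
top orange 4
side tenon 64 308.39 173.47 ((308.5, 173.50001525878906), (7.071067810058594, 8.485280990600586), 45.0)
side orange 76 314.55 177.57 ((314.3382263183594, 177.60292053222656), (7.0314412117004395, 11.3189058303833), 30.963754653930664)
```

```bash
python3 - <<'E'
from ten import *
for u in(-54,-57,-60,-63): print(u,[sil(n,box([578,-249.5,.122],32,100,u,0,9)).round(2) for n in("top","side")])
a=cv2.imread("pics/top6.png");b=cv2.imread("pics/side6.png")
def cr(im,x,y,w,h,s): return cv2.resize(im[y:y+h,x:x+w],None,fx=s,fy=s,interpolation=cv2.INTER_CUBIC)
c=np.zeros((400,800,3),np.uint8);c[:,:400]=cr(a,340,165,50,50,8);c[:,400:]=cr(b,285,145,50,50,8);cv2.imwrite("pics/c6.png",c)
E
```

```text
-54 [array([370.65, 194.38]), array([306.95, 173.2 ])]
-57 [array([370.63, 195.36]), array([307.51, 173.69])]
-60 [array([370.6 , 196.34]), array([308.08, 174.18])]
-63 [array([370.58, 197.31]), array([308.64, 174.66])]
```

View pics/c6.png

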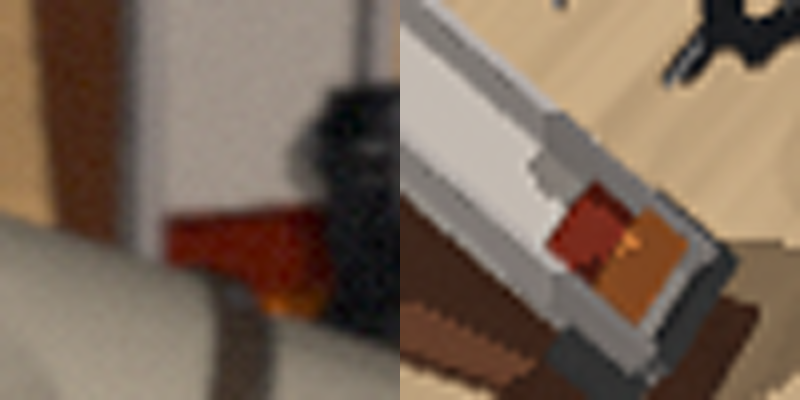

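The tenon is flat and square against the stop, at (595,235) in the side half with the orange block just below it. Next, shut the fingers and push from up-slope.

>>> apply_moves(
  fingers=[1,1,1,1,1,1],
  dp=[
    [0,-0.1,0],
    [1,-0.1,-3],
    [2.2,-0.1,-6],
    [3.4,-0.1,-8.8],
    [4.3,-0.1,-10.5],
    [4.3,-0.1,-10.5],
  ],
  yaw=[0,0,0,0,0,0],
)

```text
clock: 27.9
position: [485.9, -249.3, 260.2]
ee_rot: [0.729, -0.652, 0.159, -0.135]
contact_force: [-1.0, -0.2, -0.2]
gripper_width: -0.3
```

```bash
python3 ch.py
```

```text
center chute u,y,n [-16.5   1.3  17.8]
tip chute u,y,n [-17.2   1.   13.4]
tilt 24.1 jaw az 7.2 F [-1.  -0.2 -0.2] w -0.3 pos [ 485.9 -249.3  260.2] t 27.9
```

>>> apply_moves(
  fingers=[1,1,1,1],
  dp=[
    [0.12,-0.05,-0.2],
    [0.24,-0.05,-0.4],
    [0.35,-0.05,-0.58],
    [0.35,-0.05,-0.58],
  ],
  yaw=[0,0,0,0],
)

```text
clock: 28.3
position: [489.3, -249.9, 255.0]
ee_rot: [0.729, -0.652, 0.159, -0.135]
contact_force: [-0.2, -0.2, -0.9]
gripper_width: -0.1
```

>>> apply_moves(
  fingers=[1,1,1,1,1],
  dp=[
    [-0.17,-0.02,-0.1],
    [-0.33,-0.04,-0.2],
    [-0.5,-0.06,-0.31],
    [-0.67,-0.08,-0.42],
    [-0.67,-0.08,-0.42],
  ],
  yaw=[0,0,0,0,0],
)

```text
clock: 28.8
position: [482.3, -250.7, 250.7]
ee_rot: [0.729, -0.652, 0.159, -0.135]
contact_force: [0.5, -0.4, 0.8]
gripper_width: -0.2
```

```bash
python3 ch.py
```

```text
center chute u,y,n [-24.6   0.3  11.7]
tip chute u,y,n [-25.3   0.1   7.2]
tilt 24.1 jaw az 7.1 F [ 0.5 -0.4  0.8] w -0.2 pos [ 482.3 -250.7  250.7] t 28.8
```

>>> apply_moves(
  fingers=[1,1,1,1,1,1,1,1],
  dp=[
    [-0.1,-0.01,-0.06],
    [-0.2,-0.02,-0.12],
    [-0.3,-0.03,-0.19],
    [-0.4,-0.05,-0.25],
    [-0.5,-0.06,-0.31],
    [-0.6,-0.07,-0.37],
    [-0.7,-0.08,-0.43],
    [-0.7,-0.08,-0.43],
  ],
  yaw=[0,0,0,0,0,0,0,0],
)

```text
clock: 29.6
position: [475.1, -251.5, 246.2]
ee_rot: [0.729, -0.652, 0.159, -0.135]
contact_force: [-0.1, 0.4, -0.2]
gripper_width: -0.2
```

```bash
python3 ch.py
```

```text
center chute u,y,n [-33.1   0.4  11.8]
tip chute u,y,n [-33.8   0.1   7.3]
tilt 24.1 jaw az 7.1 F [-0.1  0.4 -0.2] w -0.2 pos [ 475.1 -251.5  246.2] t 29.6
```

>>> apply_moves(
  fingers=[1,1,1,1,1,1,1,1],
  dp=[
    [-0.1,-0.01,-0.06],
    [-0.2,-0.02,-0.12],
    [-0.3,-0.03,-0.19],
    [-0.4,-0.05,-0.25],
    [-0.5,-0.06,-0.31],
    [-0.6,-0.07,-0.37],
    [-0.7,-0.08,-0.43],
    [-0.7,-0.08,-0.43],
  ],
  yaw=[0,0,0,0,0,0,0,0],
)

```text
clock: 30.4
position: [468.0, -252.4, 241.9]
ee_rot: [0.729, -0.652, 0.159, -0.135]
contact_force: [2.8, 1.3, 1.3]
gripper_width: 0.3
```

```bash
python3 ch.py; python3 lk.py 7
```

```text
center chute u,y,n [-41.6   0.3  11.9]
tip chute u,y,n [-42.3   0.1   7.4]
tilt 24.1 jaw az 7.1 F [2.8 1.3 1.3] w 0.3 pos [ 468.  -252.4  241.9] t 30.4
top tenon 0
top orange 0
side tenon 55 309.76 175.35 ((310.2500305175781, 175.25), (6.363960266113281, 8.485280990600586), 45.0)
side orange 76 316.12 178.83 ((316.0, 179.0), (6.656403064727783, 11.094003677368164), 33.6900634765625)
```

Contact at 3–4 N, and the stop has moved about 8 mm. I'll keep going in small steps.

>>> apply_moves(
  fingers=[1,1,1,1,1,1,1],
  dp=[
    [-0.1,-0.01,-0.06],
    [-0.2,-0.02,-0.12],
    [-0.3,-0.03,-0.19],
    [-0.4,-0.05,-0.25],
    [-0.5,-0.06,-0.31],
    [-0.6,-0.07,-0.37],
    [-0.6,-0.07,-0.37],
  ],
  yaw=[0,0,0,0,0,0,0],
)

```text
clock: 31.2
position: [462.4, -253.1, 238.5]
ee_rot: [0.729, -0.652, 0.16, -0.135]
contact_force: [3.6, 0.9, 3.4]
gripper_width: 0.4
```

```bash
python3 ch.py; python3 lk.py 8 | grep side
```

```text
center chute u,y,n [-48.    0.3  12. ]
tip chute u,y,n [-48.6   0.    7.5]
tilt 24.1 jaw az 7.1 F [3.6 0.9 3.4] w 0.4 pos [ 462.4 -253.1  238.5] t 31.2
side tenon 55 310.95 176.29 ((311.5, 176.00001525878906), (6.363961696624756, 9.192388534545898), 45.0)
side orange 78 317.28 179.97 ((317.2359619140625, 180.02247619628906), (6.783986568450928, 11.447978019714355), 32.0053825378418)
```

>>> apply_moves(
  fingers=[1,1,1,1],
  dp=[
    [-0.08,-0.01,-0.05],
    [-0.16,-0.02,-0.1],
    [-0.25,-0.03,-0.16],
    [-0.25,-0.03,-0.16],
  ],
  yaw=[0,0,0,0],
)

```text
clock: 31.7
position: [461.4, -253.1, 238.1]
ee_rot: [0.729, -0.651, 0.162, -0.136]
contact_force: [7.3, 5.1, 4.5]
gripper_width: -0.4
```

>>> apply_moves(
  fingers=[1,1,1],
  dp=[
    [-0.08,-0.01,-0.05],
    [-0.16,-0.02,-0.1],
    [-0.16,-0.02,-0.1],
  ],
  yaw=[0,0,0],
)

```text
clock: 32.0
position: [460.9, -253.1, 237.9]
ee_rot: [0.729, -0.651, 0.163, -0.137]
contact_force: [6.4, 5.3, 4.3]
gripper_width: 0.2
```

```bash
python3 ch.py; python3 lk.py 9 | grep side
```

```text
center chute u,y,n [-48.1   0.1  12.1]
tip chute u,y,n [-48.7  -0.1   7.7]
tilt 24.6 jaw az 7.3 F [6.4 5.3 4.3] w 0.2 pos [ 460.9 -253.1  237.9] t 32.0
side tenon 54 310.94 176.37 ((311.5000305175781, 176.0), (6.363960266113281, 9.192388534545898), 45.0)
side orange 78 317.28 179.97 ((317.2359619140625, 180.02247619628906), (6.783986568450928, 11.447978019714355), 32.0053825378418)
```

>>> apply_moves(
  fingers=[1,1,1,1,1,1],
  dp=[
    [-0.1,-0.01,-0.06],
    [-0.2,-0.02,-0.12],
    [-0.3,-0.03,-0.19],
    [-0.4,-0.05,-0.25],
    [-0.5,-0.06,-0.31],
    [-0.5,-0.06,-0.31],
  ],
  yaw=[0,0,0,0,0,0],
)

```text
clock: 32.7
position: [459.1, -253.1, 237.4]
ee_rot: [0.729, -0.649, 0.167, -0.14]
contact_force: [8.9, 8.4, 5.7]
gripper_width: 0.1
```

```bash
python3 ch.py; python3 lk.py 10 | grep side
```

```text
center chute u,y,n [-48.4  -0.2  12.4]
tip chute u,y,n [-48.9  -0.5   7.9]
tilt 25.2 jaw az 7.4 F [8.9 8.4 5.7] w 0.1 pos [ 459.1 -253.1  237.4] t 32.7
side tenon 55 311.0 176.31 ((311.5000305175781, 176.0), (6.363960266113281, 9.192388534545898), 45.0)
side orange 78 317.28 179.97 ((317.2359619140625, 180.02247619628906), (6.783986568450928, 11.447978019714355), 32.0053825378418)
```

Force along the lane is up to 11 N and nothing moves any more, so the stop is at its rigid end. I'll back off up-slope, lift clear and check.

>>> apply_moves(
  fingers=[1,1,1,1,1,1,1,1,1,1],
  dp=[
    [0.3,0.04,0.19],
    [0.8,0.1,0.5],
    [1.5,0.2,1.0],
    [1.2,0.1,2],
    [0,0,4],
    [-1,0,8],
    [-1,3,12],
    [-3,7,15],
    [-5,11,17],
    [-7,15,18],
  ],
  yaw=[0,0,0,0,0,0,0,0,0,0],
)

```text
clock: 33.8
position: [387.9, -102.7, 419.5]
ee_rot: [0.728, -0.65, 0.169, -0.14]
contact_force: [0.3, 1.5, 0.2]
gripper_width: -0.3
```

>>> apply_moves(
  fingers=[1,1,1,1,1,1,1,1],
  dp=[
    [0,4.5,0],
    [0,9,0],
    [0,13.5,0],
    [0,18,0],
    [0,22.5,0],
    [0,27,0],
    [0,31,0],
    [0,33,0],
  ],
  yaw=[0,0,0,0,0,0,0,0],
)

```text
clock: 34.6
position: [387.5, 229.3, 419.8]
ee_rot: [0.728, -0.649, 0.169, -0.14]
contact_force: [-0.3, 0.2, 0.4]
gripper_width: -0.2
```

```bash
python3 lk.py 11; python3 - <<'E'
from ten import *
a=cv2.imread("pics/top11.png");b=cv2.imread("pics/side11.png")
def cr(im,x,y,w,h,s): return cv2.resize(im[y:y+h,x:x+w],None,fx=s,fy=s,interpolation=cv2.INTER_CUBIC)
c=np.zeros((600,800,3),np.uint8);c[:400,:400]=cr(a,345,170,50,50,8);c[:400,400:]=cr(b,285,145,50,50,8);c[400:,:420]=cr(a,165,150,140,66,3);c[400:,430:]=cr(b,195,185,123,66,3)[:,:370]
cv2.imwrite("pics/c11.png",c)
ch=[578,-249.5,.122]
for s in(0,5,10,15,18,20):
    o=[]
    for n in("top","side"):
        L=[(-100-s,y,m) for y in(-31,31) for m in(24,)]+[(-70-s,y,24) for y in(-31,31)]
        o.append(sil(n,W(ch,32,100,L)).round(2))
    print(s,o,[sil(n,box(ch,32,100,-56-s,0,9)).round(2) for n in("top","side")])
E
```

```text
top tenon 189 370.28 201.17 ((370.5, 201.0), (19.0, 10.0), 0.0)
top orange 219 371.47 211.39 ((371.4917907714844, 211.4098663330078), (9.958931922912598, 21.728578567504883), 84.80557250976562)
side tenon 65 311.09 175.63 ((310.9999694824219, 175.49998474121094), (6.656403064727783, 9.707253456115723), 33.6900634765625)
side orange 83 317.08 179.87 ((317.076904296875, 179.88462829589844), (7.211102485656738, 11.371355056762695), 33.690067291259766)Traceback (most recent call last):
  File "<stdin>", line 4, in <module>
ValueError: could not broadcast input array from shape (198,420,3) into shape (200,420,3)
```

```bash
python3 - <<'E'
from ten import *
a=cv2.imread("pics/top11.png");b=cv2.imread("pics/side11.png")
def cr(im,x,y,w,h,s): return cv2.resize(im[y:y+h,x:x+w],None,fx=s,fy=s,interpolation=cv2.INTER_CUBIC)
c=np.zeros((600,800,3),np.uint8);c[:400,:400]=cr(a,345,170,50,50,8);c[:400,400:]=cr(b,285,145,50,50,8);c[400:598,:420]=cr(a,165,150,140,66,3);c[400:598,430:]=cr(b,195,185,123,66,3)[:,:370]
cv2.imwrite("pics/c11.png",c)
for k in(0,11):
  for n,(x,y,w,h) in {"top":(350,190,40,40),"side":(300,160,40,30)}.items():
    im=cv2.imread(f"pics/{n}{k}.png")[y:y+h,x:x+w].astype(int);B,G,Rr=im[...,0],im[...,1],im[...,2]
    ys,xs=np.nonzero((Rr>110)&(G>50)&(G<.65*Rr)&(B<.5*G));print(k,n,len(xs),x+xs.mean(),y+ys.mean(),"rows",y+ys.min(),y+ys.max())
ch=[578,-249.5,.122]
for s in(0,5,10,15,18,20):
    L=[(u-s,y,24) for u in(-100,-70) for y in(-31,31)]
    print(s,[sil(n,W(ch,32,100,L)).round(2) for n in("top","side")],[sil(n,box(ch,32,100,-56-s,0,9)).round(2) for n in("top","side")])
E
```

```text
Traceback (most recent call last):
ValueError: could not broadcast input array from shape (198,369,3) into shape (198,370,3)
```

```bash
python3 - <<'E'
from ten import *
a=cv2.imread("pics/top11.png");b=cv2.imread("pics/side11.png")
def cr(im,x,y,w,h,s): return cv2.resize(im[y:y+h,x:x+w],None,fx=s,fy=s,interpolation=cv2.INTER_CUBIC)
c=np.zeros((600,800,3),np.uint8)
for im,X,Y in((cr(a,345,170,50,50,8),0,0),(cr(b,285,145,50,50,8),400,0),(cr(a,165,150,140,66,3),0,400),(cr(b,195,185,120,66,3),430,400)): c[Y:Y+im.shape[0],X:X+im.shape[1]]=im
cv2.imwrite("pics/c11.png",c)
for k in(0,11):
  for n,(x,y,w,h) in {"top":(350,190,40,40),"side":(300,160,40,30)}.items():
    im=cv2.imread(f"pics/{n}{k}.png")[y:y+h,x:x+w].astype(int);B,G,Rr=im[...,0],im[...,1],im[...,2]
    ys,xs=np.nonzero((Rr>110)&(G>50)&(G<.65*Rr)&(B<.5*G));print(k,n,len(xs),x+xs.mean(),y+ys.mean(),"rows",y+ys.min(),y+ys.max())
ch=[578,-249.5,.122]
for s in(0,5,10,15,18,20):
    L=[(u-s,y,24) for u in(-100,-70) for y in(-31,31)]
    print(s,[sil(n,W(ch,32,100,L)).round(2) for n in("top","side")],[sil(n,box(ch,32,100,-56-s,0,9)).round(2) for n in("top","side")])
E
```

```text
0 top 232 371.4568965517241 206.0043103448276 rows 200 212
0 side 82 314.3658536585366 177.52439024390245 rows 172 184
11 top 219 371.4703196347032 211.3881278538813 rows 206 217
11 side 83 317.0843373493976 179.86746987951807 rows 174 186
0 [array([371.72, 206.71]), array([314.8 , 176.57])] [array([370.63, 195.03]), array([307.33, 173.52])]
5 [array([371.68, 208.31]), array([315.74, 177.39])] [array([370.6 , 196.66]), array([308.27, 174.34])]
10 [array([371.65, 209.91]), array([316.69, 178.21])] [array([370.56, 198.28]), array([309.21, 175.15])]
15 [array([371.61, 211.5 ]), array([317.63, 179.03])] [array([370.53, 199.89]), array([310.15, 175.97])]
18 [array([371.59, 212.45]), array([318.19, 179.52])] [array([370.51, 200.86]), array([310.71, 176.46])]
20 [array([371.57, 213.08]), array([318.57, 179.84])] [array([370.49, 201.5 ]), array([311.09, 176.78])]
```

View pics/c11.png

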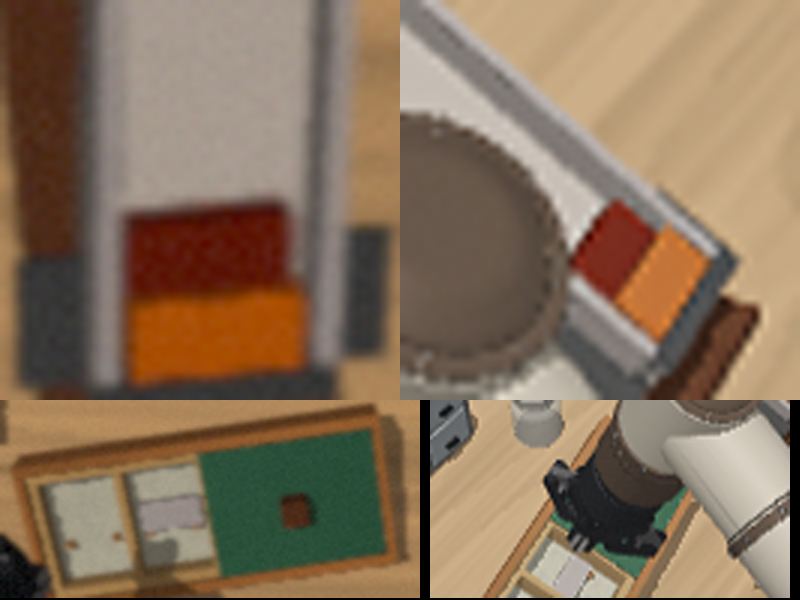

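```bash
python3 -c "
from bench import *
print(job_done())"
```

```text
the job is handed in; nothing more can be done
None
```

The job is handed in at about 34.6 s on the robot clock. All three stages were carried out, but I have no verdict, and the stop's exact end position is inferred rather than measured.

**What I did**
- **Cover:** I slid it to the tray's -y end without lifting it. It met the end at about 18 N.
- **Tenon:** It was in the +y end bay. My first grasp, with the fingers vertical, slid off without moving it. I then over-reached in free space to tilt the tool about 25–29°, gripped the tenon across its 28 mm side and lifted it out.
- **Chute:** I set it crosswise in the lane about 60 mm above the stop's face, let it run down, and pushed it with the fingers shut.

**Last checks**
- **Stop:** The push rose from 3–4 N to about 11 N along the lane with no further movement. In the final picture the stop sits flush against the end plate.
- **Travel:** The two cameras disagree: 17 mm from the top view and 14.5 mm from the side. The stop began somewhere between 0 and 6 mm, so "fully home" rests on the force and the flush picture, not a direct measurement.
- **Tenon:** It lies flat, square and touching the stop, about 2–3 mm to the +y side of centre.
- **Cover and bar:** The cover is at the -y end, and the bar looks undisturbed. I did not re-measure the shims or the things on the bench.

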